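Load a metal sample on a sample carousel and hold it at the reading head

TASK

Lay the loose metal disc in the open sample cup on the carousel, close the cup with the loose lid so that the lid sits level and fully down, and let go of it. Then turn the carousel by the grip on its hub until that cup stands squarely in front of the reading head, keeping the other three cups in their places. The turntable has no brake, so finish with the gripper still closed on the hub grip, holding the turntable still for the reading; do not let go at the end, and leave the bottle, the tip box and the slide box where they are.

Things in the scene. Friction and masses are not known exactly. Their poses are not given: they have to be found in the camera images.
- disc: loose cast metal sample disc, dark steel, 38 mm in diameter and 16 mm thick, 0.14 kg, lying flat on the worktop to the left. Origin: centre of its underside, z up.
- lid: loose round steel lid, 56 mm in diameter and 15 mm high, 0.05 kg, lying mouth down on the worktop to the left. A flat top 2 mm thick with a skirt 13 mm deep below it (inner diameter 52 mm, wall 2 mm). Origin: centre of the skirt's lower edge, z up. On the loaded cup its top rests on the disc and its origin is 6 mm above the cup's origin; the skirt then overlaps the cup's wall by 4 mm.
- cup: the one open sample cup, loose, steel, standing in one of the two places of the carousel nearest the reading head. Outer diameter 48 mm, inner diameter 43 mm, 10 mm high, floor 3 mm thick; the disc lies on that floor and stands 9 mm out of the cup. Three 4 mm high pins on the platter keep the cup in place with about 1 mm play. Origin: centre of its underside, z up.
- closed_a: sample cup already loaded and lidded: steel, 56 mm wide at its lid, 21 mm high, standing in one of the carousel's places. Origin: centre of its underside, z up.
- closed_b: sample cup already loaded and lidded: steel, 56 mm wide at its lid, 21 mm high, standing in one of the carousel's places. Origin: centre of its underside, z up.
- closed_c: sample cup already loaded and lidded: steel, 56 mm wide at its lid, 21 mm high, standing in one of the carousel's places. Origin: centre of its underside, z up.
- carousel: turntable: round grey platter 250 mm in diameter, upper face 30 mm above the worktop, turning either way without stops about its upright axis. Greased bearing (0.06 N m), no brake or detent; it can run on a few degrees as the hand stops. Four places 85 mm from the axis, at 45, 135, 225 and 315 degrees from its x axis. Origin: centre of the platter's underside, z up; the hub grip lies along its x axis.
- grip (a point): centre of the hub grip, a plain black upright bar on the carousel's hub, 60 mm long along the carousel's x axis, 12 mm thick along its y axis and 28 mm high; its top is 66 mm above the carousel's origin, 14 mm above this point. Below the bar the hub is a stem 16 to 20 mm thick. Axes as the carousel's.
- stand: fixed stand under the carousel: round grey foot 200 mm in diameter with a bracket that runs out along its x axis to the reading head. Origin: on the turning axis, at the worktop; z up; its x axis points from the turning axis to the reading head. A cup faces the head when the cup's centre lies on this x axis, 85 mm out.
- window (a point): middle of the reading head's window: a small dark box (37 x 62 x 30 mm) on the stand's bracket beyond the carousel, fixed, window towards the turning axis, 145 mm from the axis and 53 mm above the worktop; the box's top is 68 mm above the worktop.
- spirit_bottle: bystander: tall round bottle, 78 mm wide, 232 mm high, on the right beyond the carousel. Origin: centre of its underside.
- tip_box: bystander: low white lidded box, 92 x 122 x 50 mm, at the far left. Origin: centre of its underside.
- slide_box: bystander: low white lidded box, 93 x 100 x 46 mm, behind the lid on the left. Origin: centre of its underside.

How it is judged:
On the way, in this order (a step that is already met when the one before it is completed fails the run):
1. the disc lies flat in the cup, released (horizontal distance between disc and cup below 0.004 m and z of disc in the frame of cup between 0.0015 and 0.0045 m and angle between disc's own z axis and vertical below 0.08 rad and contact force between the fingers and disc below 0.1 N), for 0.2 s.
2. the lid sits level and fully down on the loaded cup, released (horizontal distance between each of disc, lid and cup below 0.004 m and z of disc in the frame of cup between 0.0015 and 0.0045 m and angle between disc's own z axis and vertical below 0.08 rad and z of lid in the frame of cup between 0.004 and 0.0078 m and angle between lid's own z axis and vertical below 0.06 rad and contact force between the fingers and lid below 0.1 N), for 0.2 s.
At the end, for the whole second after the job is handed in: Disc flat in the cup, lid level and fully down on it (each centred within 4 mm, height within 2 mm), lid released; cup within 8 mm of the reading head's centre line; other cups in their places; gripper closed on the hub grip with over 3 N, turntable still (under 0.03 rad/s) (all of step 2 and y of cup in the frame of stand between -0.008 and 0.008 m and x of cup in the frame of stand above 0.079 m and angle between cup's own z axis and vertical below 0.05 rad and angular speed of carousel below 0.03 rad/s and contact force between the fingers and carousel above 3 N and distance between the grasp point and grip below 0.04 m and not (horizontal distance between closed_a and carousel above 0.091 m or horizontal distance between closed_a and carousel below 0.079 m or angle between closed_a's own z axis and vertical above 0.15 rad) and not (horizontal distance between closed_b and carousel above 0.091 m or horizontal distance between closed_b and carousel below 0.079 m or angle between closed_b's own z axis and vertical above 0.15 rad) and not (horizontal distance between closed_c and carousel above 0.091 m or horizontal distance between closed_c and carousel below 0.079 m or angle between closed_c's own z axis and vertical above 0.15 rad)); the arm keeps its last pose, push and grip.
It fails at once if one of the closed cups is tipped or pushed out of its place ((horizontal distance between closed_a and carousel above 0.091 m or horizontal distance between closed_a and carousel below 0.079 m or angle between closed_a's own z axis and vertical above 0.15 rad) or (horizontal distance between closed_b and carousel above 0.091 m or horizontal distance between closed_b and carousel below 0.079 m or angle between closed_b's own z axis and vertical above 0.15 rad) or (horizontal distance between closed_c and carousel above 0.091 m or horizontal distance between closed_c and carousel below 0.079 m or angle between closed_c's own z axis and vertical above 0.15 rad)).
It fails at once if the bottle, the tip box or the slide box is moved by more than 2 cm (distance of any of spirit_bottle, tip_box, slide_box from where it was at the start of the episode above 0.02 m).
It also fails if it takes over 67 s, if anything falls off the work surface, if the arm or the gripper's body presses on something with over 40 N, if the wrist force passes 120 N, or if a joint passes its speed limit or range.

ROBOT

A 6-joint arm with a two-finger parallel gripper is mounted at the origin on a cart in front of the work surface, level with it; the furniture and walls round the work are solid. World frame = base frame: x ahead of the robot, y to its left, z up, the work surface at z = 0. Lengths are in m, angles in rad, forces in N, time in s.
With the tool pointing down it reaches from about 0.35 to 0.775 m from the base axis. Payload 5.5 kg.
Tool frame: the origin (TCP) lies at the very end of the fingers, on their centre line; the grasp point (between the pads) lies hold_point_z behind it (hold_point_z is the distance from the TCP to the grasp point, in m); x points along the fingers, y is the direction in which the jaws open and shut, and the axes are right-handed (so a half turn about x gives the same grasp; the last joint's range is limited). The gripper opens to 85 mm and grips with 20 to 120 N. Pads are 22 mm wide; open, the fingers measure 114 mm over their backs; the gripper's body (76 mm by 85 mm) begins 54 mm behind the grasp point. The pads swing forward as they close: fully open they stand 13 mm farther back than shut.
Start: joints at [-1.332, 0.313, 0.046, 1.304, 0, 1.431], TCP at [0.213, -0.534, 0.231] pointing down, gripper open.
Joint ranges: [-2.76, 2.76], [-0.86, 1.69], [-1.03, 1.26], [-2.2, 2.34], [-1.47, 1.5], [-3.14, 3.14]. Speed limits (rad/s): [2.57, 2.57, 3.14, 3.14, 3.14, 3.14].

INTERFACE

Orientations are given as a unit quaternion [w, x, y, z].
In Python, from workcell import * gives the robot as it stands. The module is installed in compiled form; this text tells all that it offers.
- The arm moves only by the tool step_arm, never from a script. Its argument "targets" is a list of rows, each a list of 3 entries, a list of its own where there are three numbers: the turn, a rotation vector about the tool's x, y, z in degrees, then the shift along the tool's x, y, z in cm, then the finger opening in cm, from 0 to 8.54. A call has exactly 10 rows; each row shifts and turns the commanded pose from where the row before left it, along the tool's axes as they then stand; what a row does not reach is not made up. A row lasts 1/10 s, in which the tool goes at most 50 mm and 8.59 degrees, less where a joint would pass 70% of its speed; a pose out of reach is approached as far as the arm can. A call with a gripper value outside its range is refused whole. The fingers move at their own pace and stop on an object; "force" is the grip in N (left out, the last holds). Time passes only in rows, so rows that do not move let the fingers close, or fill a call up. It gives the time, the measured TCP pose, the force and the opening at its end, in the units of the state.
- get_state(): the state, without advancing time (a new reading comes with each control period).
- read_camera(name): name is "scene" or "top"; returns the picture (400x640x3 uint8, red, green, blue); there is no depth.
- camera_model(name): a dict with "fx", "fy", "cx", "cy" (pixels), "xyz" and "rotation" of the camera in the world. Camera axes: x right, y down, z forward; pixel columns grow to the right and rows downward; lengths in m; the calibration is good to about 2 mm. A picture is of the moment at which its call begins. camera_model takes no time and is no camera call.
- hand_in(): hands the job in, once; it reports no verdict.
Trained networks look in the newest picture that a camera, given by its name, has taken for a name from the list of things; names that differ only in an ending like _2 or _b are one class to them, and where a whole thing is asked for, a point or a joint stands for the part that bears it (a point fixed in the world has none). Each returns a list of dicts, best first, with "p" (0 to 1); they miss things now and then, are a little off and sometimes report something else, mostly with a low value. They report only what shows in the picture. A call takes as long as a camera call.
- find_in(camera, label): "extent" ([left, top, width, height] in pixels, round what is visible of it).
- silhouettes(camera, label): "mask" (400x640 bool, what is visible of it) and "extent" ([left, top, width, height] in pixels, round what is visible of it).
The state is a dict: "clock": time; "joint_pos": joint angles; "qvel": joint speeds; "tau": joint torques, N m; "tcp_pos": TCP position; "orientation": TCP orientation; "wrist_force": force on the tool from outside, world axes, zero at the start; "ft_torque": the same for the moment, N m; "finger_gap": finger opening in m.
Only numpy, scipy, OpenCV 4.12 (cv2) and the standard library are available. Lean on these libraries where they do the work, as an engineer would, in place of code of your own. Each camera call takes 0.05 s, during which the arm holds its last target.

## Working session

There is one attempt and no reset: what is moved stays moved. The work goes in short steps, Python scripts to look and compute and a tool call to move; the robot and the scene stay as the last step left them, time stands still between calls to the robot, and variables do not carry over. Pictures are saved under pics/ and viewed, and the job is handed in when it is done.

Besides the shell and the picture viewer there is one more tool, called after "Emit:" as name(argument=value, ...), one argument or row to a line, values as JSON. step_arm: Moves the arm, as the interface text tells. Its arguments: {"type":"object","properties":{"targets":{"type":"array","items":{"type":"array"}},"force":{"type":"number"}},"required":["targets"]}

```bash
mkdir -p pics; python3 - <<'E'
from workcell import *
import cv2,numpy as np
s=get_state()
print({k:np.round(v,4).tolist() if k!='clock' else v for k,v in s.items()})
for c in ("scene","top"):
    im=read_camera(c); cv2.imwrite(f"pics/{c}0.png",im[:,:,::-1]); m=camera_model(c); print(c,{k:np.round(v,4).tolist() for k,v in m.items()})
try: print(hold_point_z)
except Exception as e: print(e)
import workcell; print(dir(workcell))
E
```

```text
{'clock': 0.0, 'joint_pos': [-1.3316, 0.314, 0.045, 1.3036, 0.0, 1.4312], 'qvel': [-0.0013, -0.0002, 0.0011, -0.0006, -0.0004, -0.0005], 'tau': [-0.0, -48.0629, 29.8531, 0.0196, -0.0, 0.0], 'tcp_pos': [0.2125, -0.5337, 0.2304], 'orientation': [-0.1325, -0.6944, -0.1338, 0.6945], 'wrist_force': [0.0965, -0.8881, 0.1761], 'ft_torque': [-0.0172, 0.0223, -0.0763], 'finger_gap': 0.0856}
scene {'fx': 476.1749, 'fy': 476.1749, 'cx': 328.5914, 'cy': 191.9534, 'xyz': [-0.4834, -0.9482, 0.8224], 'rotation': [-0.4945, 0.7826, -0.3254, 0.1927]}
top {'fx': 393.1523, 'fy': 393.1523, 'cx': 314.3455, 'cy': 190.4508, 'xyz': [0.3841, 0.1268, 1.2148], 'rotation': [-0.0526, 0.7096, -0.701, 0.0479]}
0.0187
['MotionError', '__builtins__', '__cached__', '__doc__', '__file__', '__loader__', '__name__', '__package__', '__spec__', 'camera_model', 'find_in', 'get_state', 'hand_in', 'hold_point_z', 'read_camera', 'silhouettes']
```

View pics/scene0.png

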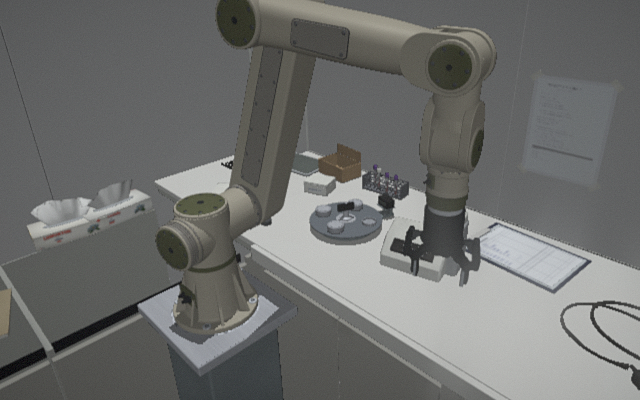

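View pics/top0.png

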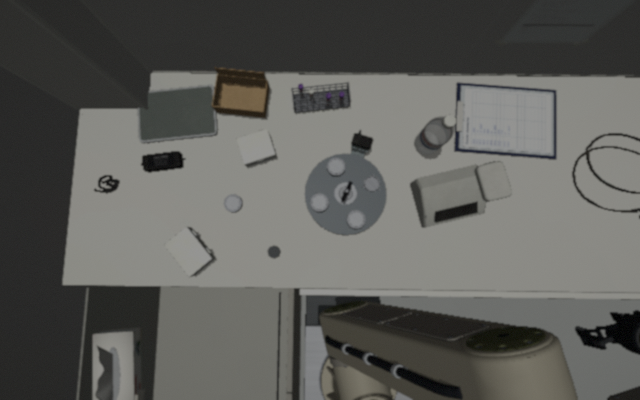

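Scene pic: carousel about (346,220). Top pic: disc at (273,252), lid (233,203), platter centre (345,194), open cup (372,184), head (362,142), slide box (255,147), tip box (190,251).

```bash
cat > h.py <<'E'
from workcell import *
import cv2,numpy as np
from scipy.spatial.transform import Rotation as R
from scipy.optimize import minimize
def cam(c):
    m=camera_model(c); q=m['rotation']
    Rm=np.array(q) if np.ndim(q)==2 else R.from_quat([q[1],q[2],q[3],q[0]]).as_matrix()
    return m,Rm
def proj(c,P):
    m,Rm=cam(c); p=(np.atleast_2d(P)-m['xyz'])@Rm
    return np.c_[m['fx']*p[:,0]/p[:,2]+m['cx'],m['fy']*p[:,1]/p[:,2]+m['cy']]
def unproj(c,uv,z):
    m,Rm=cam(c); uv=np.atleast_2d(uv)
    d=np.c_[(uv[:,0]-m['cx'])/m['fx'],(uv[:,1]-m['cy'])/m['fy'],np.ones(len(uv))]@Rm.T
    t=(z-m['xyz'][2])/d[:,2]
    return np.array(m['xyz'])+d*t[:,None]
def cyl(c,x,y,r,z0,z1):
    a=np.linspace(0,2*np.pi,72,endpoint=False)
    P=np.vstack([np.c_[x+r*np.cos(a),y+r*np.sin(a),np.full(72,z)] for z in (z0,z1)])
    h=cv2.convexHull(proj(c,P).astype(np.float32))
    M=cv2.moments(h); return np.array([M['m10']/M['m00'],M['m01']/M['m00']]),M['m00']
def fitcyl(c,uv,r,z0,z1):
    p=unproj(c,uv,(z0+z1)/2)[0,:2]
    for _ in range(6):
        q,_=cyl(c,*p,r,z0,z1); p=p+(unproj(c,uv,z1)[0,:2]-unproj(c,q,z1)[0,:2])
    return p
def cen(mask):
    M=cv2.moments(mask.astype(np.uint8),True); return np.array([M['m10'],M['m01']])/M['m00'],M['m00']
E
python3 - <<'E'
from h import *
read_camera("top")
for l,g in [("disc",(.019,0,.016)),("lid",(.028,0,.015)),("cup",(.024,.030,.040)),("closed_a",(.028,.03,.051)),("carousel",(.125,.018,.03)),("stand",None),("window",None),("grip",None),("spirit_bottle",None),("tip_box",None),("slide_box",None)]:
    for o in silhouettes("top",l)[:5]:
        if o['p']<.3: continue
        u,a=cen(o['mask']); s=''
        if g: p=fitcyl("top",u,*g); s=(p.round(4),cyl("top",*p,*g)[1])
        print(l,round(o['p'],2),o['extent'],u.round(2),a,s)
E
python3 - <<'E'
import cv2
i=cv2.imread('pics/top0.png')[120:250,290:400]
cv2.imwrite('pics/t0z.png',cv2.resize(i,None,fx=4.5,fy=4.5,interpolation=cv2.INTER_CUBIC)*2)
E
```

```text
lid 0.58 [225.0, 193.6, 19.4, 21.9] [232.75 203.32] 271.0 (array([0.5139, 0.3875]), 276.85070921771694)
cup 0.68 [366.6, 174.6, 14.3, 19.0] [371.6 183.3] 199.0 (array([ 0.5771, -0.0377]), 204.75169764645398)
closed_a 0.68 [327.8, 158.9, 17.6, 16.3] [336.  166.9] 282.0 (array([0.6252, 0.0708]), 287.38632922642864)
closed_a 0.53 [313.7, 193.3, 17.5, 21.7] [319.2  202.19] 254.0 (array([0.5166, 0.1207]), 285.97741288063116)
carousel 0.83 [305.0, 153.7, 83.0, 81.8] [345.59 193.75] 4040.0 (array([0.5468, 0.0407]), 5269.267814852297)
carousel 0.57 [363.4, 173.6, 19.0, 19.1] [371.83 183.38] 197.0 (array([ 0.5799, -0.0395]), 5231.701714398339)
stand 0.78 [352.5, 131.1, 21.4, 24.5] [361.09 143.95] 399.0 
stand 0.54 [344.4, 211.0, 22.9, 17.8] [355.9  219.23] 263.0 
window 0.56 [351.6, 130.1, 21.7, 28.9] [360.66 143.52] 355.0 
grip 0.55 [303.0, 152.2, 85.1, 81.5] [345.49 193.7 ] 4085.0 
spirit_bottle 0.79 [412.7, 117.7, 41.9, 40.2] [435.01 134.29] 1083.0 
tip_box 0.86 [165.0, 227.3, 49.3, 49.0] [189.65 250.91] 1348.0 
slide_box 0.74 [236.1, 129.0, 42.7, 36.7] [256.   147.89] 1025.0
```

View pics/t0z.png

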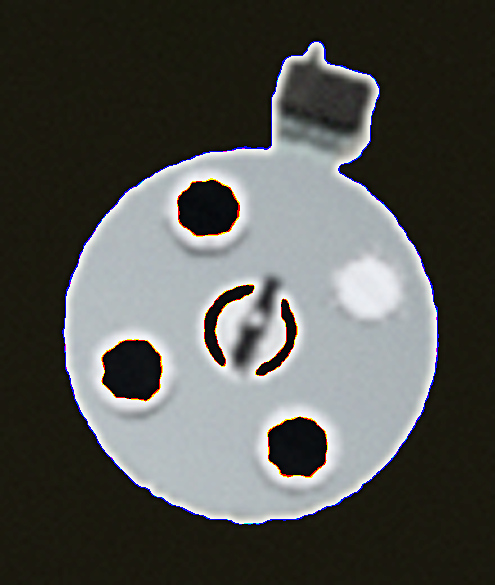

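```bash
python3 - <<'E'
import cv2,numpy as np
i=cv2.imread('pics/top0.png')
for n,(y0,y1,x0,x1) in {'car':(120,250,290,400),'left':(180,270,215,300)}.items():
    c=cv2.resize(i[y0:y1,x0:x1],None,fx=5 if n=='car' else 6,fy=5 if n=='car' else 6,interpolation=cv2.INTER_CUBIC).astype(float)
    c=np.clip((c-40)*1.6,0,255).astype(np.uint8); cv2.imwrite(f'pics/z_{n}.png',c[:600])
g=cv2.cvtColor(i,cv2.COLOR_BGR2GRAY)
print(g[194,296:396]); print(g[145:245,345])
E
```

```text
[139 140 140 140 140 140 140 135 123 105  95  94  94  95  93  95  95  97
 102 109 113 116 117 119 118 117 115 109 101  97  93  93  92  94  93  92
  93  99 113 129 133 131 123 111 114 114  97  61  27  16  24  42  68  94
 109 110 113 126 133 131 119 100  90  89  90  90  89  90  90  89  89  89
  90  89  89  89  88  89  89  88  89  87  88  88  88  88  89  89  88  96
 114 132 139 140 139 140 140 140 140 140]
[140 139 140 139 140 140 140 134 119  99  89  89  89  87  89  88  90  93
  95  94  95  96  96  96  92  87  82  84  87  88  89  91  90  91  90  91
  98 115 130 133 126 110 103  98  90  90  81  55  27  16  20  25  32  43
  52  66  84  97 102 101  95  92  92  93  91  92  92  94  93  92  92  92
  92  91  90  91  90  91  91  92  93  92  93  93  91  94  92  92  89  90
 108 130 140 140 140 139 139 139 140 141]
```

View pics/z_car.png

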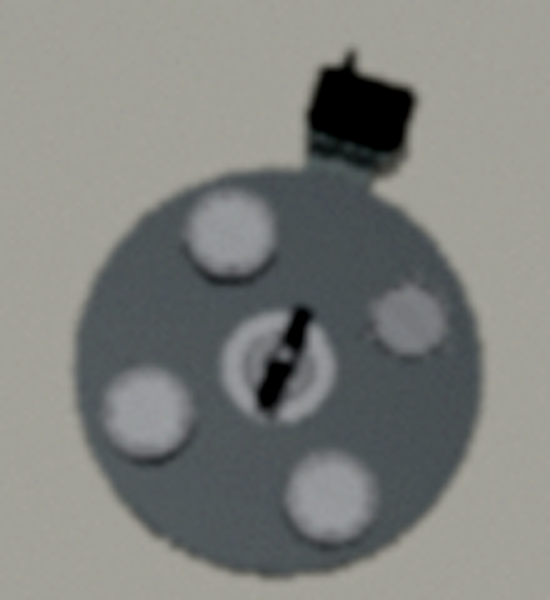

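View pics/z_left.png

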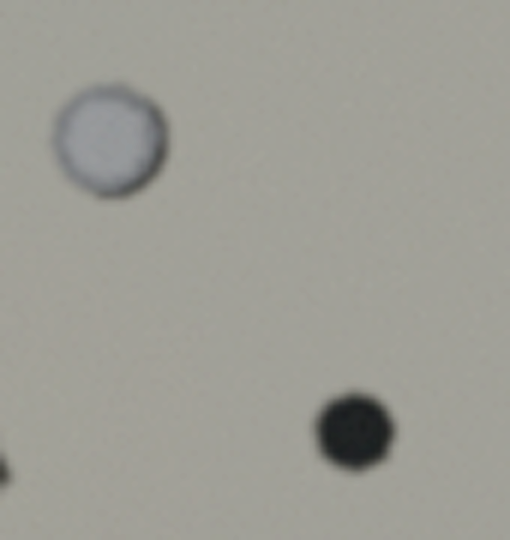

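```bash
cat > meas.py <<'E'
from h import *
from scipy.optimize import least_squares
from scipy.ndimage import map_coordinates
def platter(im):
    g=cv2.GaussianBlur(cv2.cvtColor(im,cv2.COLOR_RGB2GRAY),(3,3),0).astype(float)
    c0=np.array([345.5,194.]); pts=[]
    for a in np.radians(np.arange(0,360,3)):
        d=np.array([np.cos(a),np.sin(a)]); r=np.arange(36,47,.1)
        v=map_coordinates(g,[c0[1]+r*d[1],c0[0]+r*d[0]],order=1)
        ok=(v[0]<105)&(v[-1]>130)&(v[0]>70)
        if not ok: continue
        k=np.argmax(v>116); pts.append(c0+r[k]*d)
    pts=np.array(pts)
    def res(p,t=.012):
        a=np.linspace(0,2*np.pi,180,endpoint=False)
        P=np.vstack([np.c_[p[0]+.125*np.cos(a),p[1]+.125*np.sin(a),np.full(180,z)] for z in (.03,.03-t)])
        h=cv2.convexHull(proj("top",P).astype(np.float32))
        return np.array([cv2.pointPolygonTest(h,(float(x),float(y)),True) for x,y in pts])
    out={}
    for t in (.001,.008,.012,.018):
        s=least_squares(lambda p:np.append(res(p[:2],t)-p[2],0),[.547,.04,0],diff_step=1e-3,loss='soft_l1',f_scale=.3)
        out[t]=(s.x.round(4),round(2*s.cost,2))
    return out,len(pts)
def soft(im,c,rad,lo,hi,dark=False):
    g=cv2.cvtColor(im,cv2.COLOR_RGB2GRAY).astype(float)
    Y,X=np.mgrid[:400,:640]; w=np.clip((g-lo)/(hi-lo),0,1)
    if dark: w=1-w
    for _ in range(4):
        m=w*((X-c[0])**2+(Y-c[1])**2<rad**2); c=np.array([(m*X).sum(),(m*Y).sum()])/m.sum()
    dx,dy=X-c[0],Y-c[1]
    S=np.array([[(m*dx*dx).sum(),(m*dx*dy).sum()],[(m*dx*dy).sum(),(m*dy*dy).sum()]])/m.sum()
    return c,m.sum(),S
E
python3 - <<'E'
from meas import *
im=cv2.imread('pics/top0.png')[:,:,::-1].copy()
o,n=platter(im); print(n); [print(k,v) for k,v in o.items()]
g=cv2.cvtColor(im,cv2.COLOR_RGB2GRAY); print(g[183,360:386],g[167,324:348])
c,a,S=soft(im,(273,252),11,60,130,True); p=fitcyl("top",c,.019,0,.016); print('disc',c,a,p,cyl("top",*p,.019,0,.016)[1])
cs=[]
for c0 in [(336,167),(319,202),(356,219)]:
    c,a,S=soft(im,c0,10,97,110); p=unproj("top",c,.051)[0,:2]; cs.append(p); print('closed',c,a,p)
c,a,S=soft(im,(371.7,183.4),9,92,100); p=unproj("top",c,.0385)[0,:2]; print('cup',c,a,p)
cs=np.array(cs); print('mid of opposite',(cs[0]+cs[2])/2, 'dist',np.linalg.norm(cs[0]-cs[2]), 'fourth',cs[0]+cs[2]-cs[1])
c,a,S=soft(im,(345.5,194),11,20,70,True); w,v=np.linalg.eigh(S); d=v[:,1]
q=unproj("top",[c-8*d,c+8*d],.084)[:,:2]; e=q[1]-q[0]; print('grip',c,a,q.mean(0),'ang',np.degrees(np.arctan2(e[1],e[0])))
# lid: saturation difference from table
f=im.astype(float); 
print(f[203,220:247].astype(int).tolist())
E
```

```text
100
0.001 (array([ 0.5456,  0.042 , -0.0232]), np.float64(4.58))
0.008 (array([ 0.5457,  0.042 , -0.0034]), np.float64(4.33))
0.012 (array([0.5458, 0.0419, 0.0079]), np.float64(4.23))
0.018 (array([0.5459, 0.0419, 0.0246]), np.float64(4.15))
[ 89  90  89  92  99 108 116 118 117 116 115 116 116 116 117 118 118 115
 107  95  86  85  86  90 101 122] [ 91  92  97 107 117 126 132 135 135 135 134 134 132 133 133 135 134 134
 131 123 111  96  90  89]
disc [273.67579737 251.53195747] 114.21428571428572 [0.36833997 0.25689469] 131.6865785899572
closed [335.72167649 165.58840864] 234.9230769230769 [0.62734859 0.07211463]
closed [318.88196326 201.56669678] 255.46153846153845 [0.51754741 0.12171995]
closed [355.74454545 218.62151515] 253.84615384615384 [0.46808364 0.01213408]
cup [371.49527959 183.35366739] 172.125 [ 0.57635132 -0.03701114]
mid of opposite [0.54771612 0.04212436] dist 0.17018516168982267 fourth [ 0.57788482 -0.03747123]
grip [346.01455604 192.30179525] 41.22 [0.54180781 0.04339867] ang 156.8613958295988
[[141, 140, 135], [139, 139, 134], [138, 138, 133], [130, 130, 127], [121, 123, 123], [123, 124, 126], [131, 132, 134], [134, 134, 136], [134, 136, 138], [135, 136, 137], [135, 136, 137], [133, 135, 137], [133, 135, 136], [134, 135, 136], [134, 134, 135], [134, 136, 137], [134, 135, 136], [133, 135, 136], [130, 130, 132], [121, 123, 125], [114, 115, 118], [103, 104, 105], [106, 106, 103], [130, 129, 125], [140, 139, 134], [141, 141, 135], [140, 140, 135]]
```

```bash
cat >> meas.py <<'E'
def tool():
    s=get_state(); q=s['orientation']; return s,R.from_quat([q[1],q[2],q[3],q[0]])
def plan(pos,yaw,ref=None):
    """pos TCP world; yaw deg of tool y axis in world (mod 180). prints turn about tool xyz deg, shift in tool axes (cm) before turn and after turn"""
    s,Rt=tool(); M=Rt.as_matrix(); best=None
    for k in (0,180):
        a=np.radians(yaw+k); y=np.array([np.cos(a),np.sin(a),0]); x=np.array([0,0,-1.]); z=np.cross(x,y)
        T=R.from_matrix(np.c_[x,y,z]); rv=np.degrees((Rt.inv()*T).as_rotvec())
        d=(np.array(pos)-s['tcp_pos'])*100
        print('turn',rv.round(2),'shift now-axes',(M.T@d).round(3),'target-axes',(T.as_matrix().T@d).round(3))
    print('t',round(s['clock'],2),'tcp',np.round(s['tcp_pos'],4),'yaw',round(np.degrees(np.arctan2(M[1,1],M[0,1])),2),'tilt',np.round(np.degrees(np.arccos(-M[2,0])),2),'q',np.round(s['joint_pos'],3),'F',np.round(s['wrist_force'],1),'gap',round(s['finger_gap'],4))
E
python3 - <<'E'
from meas import *
im=cv2.imread('pics/top0.png')[:,:,::-1].copy()
s,Rt=tool(); print(Rt.as_matrix().round(3))
plan([.45,0,.25],65); plan([.368,.257,.09],125)
# head
g=cv2.cvtColor(im,cv2.COLOR_RGB2GRAY); Z=g[128:160,348:378]
for r in Z: print(' '.join('%3d'%v for v in r))
for ang in (-25,-20,-15,-10,-5):
    a=np.radians(ang); print(ang,proj("top",[[.5467+d*np.cos(a),.0421+d*np.sin(a),z] for d,z in ((.145,.068),(.182,.068),(.1635,.068))]).round(1).tolist())
E
```

```text
[[ 0.     0.37  -0.929]
 [-0.    -0.929 -0.37 ]
 [-1.     0.     0.   ]]
turn [-1.3329e+02  1.0000e-02 -0.0000e+00] shift now-axes [ -1.871 -40.859 -41.81 ] target-axes [-1.866 58.451 -1.068]
turn [ 4.671e+01 -0.000e+00 -1.000e-02] shift now-axes [ -1.871 -40.859 -41.81 ] target-axes [ -1.866 -58.451   1.068]
t 0.7 tcp [ 0.2127 -0.5343  0.2313] yaw -68.29 tilt 0.01 q [-1.332  0.313  0.046  1.304 -0.     1.431] F [-0.5  0.7  1. ] gap 0.0854
turn [ 1.6671e+02 -1.0000e-02 -0.0000e+00] shift now-axes [ 14.126 -67.771 -43.697] target-axes [14.134 55.906 58.11 ]
turn [-1.329e+01  0.000e+00 -1.000e-02] shift now-axes [ 14.126 -67.771 -43.697] target-axes [ 14.134 -55.906 -58.11 ]
t 0.7 tcp [ 0.2127 -0.5343  0.2313] yaw -68.29 tilt 0.01 q [-1.332  0.313  0.046  1.304 -0.     1.431] F [-0.5  0.7  1. ] gap 0.0854
140 140 140 141 140 139 140 140 139 140 139 137 136 138 139 139 140 140 140 139 140 140 140 140 140 140 140 139 139 139
139 140 140 140 139 140 140 140 139 139 137 128 124 130 138 140 141 139 139 140 140 140 140 140 140 140 139 140 140 140
140 139 140 140 140 141 139 140 140 139 129 1
[... 3118 characters left out ...]
  89  91  91  91  92 104 123 131 134 137 140 140 139 139 140 140 140 140 140
 90  88  88  89  89  87  88  87  87  88  87  88  88  88  88  92 112 132 139 140 140 139 140 139 140 140 140 140 140 140
 88  88  88  88  88  87  88  89  88  88  88  87  89  88  86  93 108 126 135 138 140 141 140 140 140 140 140 140 140 140
 89  88  89  90  88  87  87  88  88  87  87  88  88  87  87  89  95 107 119 130 135 139 139 140 140 139 140 140 140 139
-25 [[366.6, 148.1], [371.8, 137.3], [369.2, 142.7]]
-20 [[362.7, 146.5], [366.9, 135.3], [364.8, 140.9]]
-15 [[358.7, 145.2], [361.8, 133.7], [360.2, 139.4]]
-10 [[354.5, 144.3], [356.6, 132.5], [355.6, 138.4]]
-5 [[350.3, 143.7], [351.4, 131.8], [350.9, 137.7]]
```

Emit:
step_arm(
  targets=[
    [[0, 0, 0], [-0.15, -3.4, -3.48], 8.5],
    [[0, 0, 0], [-0.15, -3.4, -3.48], 8.5],
    [[0, 0, 0], [-0.15, -3.4, -3.48], 8.5],
    [[0, 0, 0], [-0.15, -3.4, -3.48], 8.5],
    [[0, 0, 0], [-0.15, -3.4, -3.48], 8.5],
    [[0, 0, 0], [-0.15, -3.4, -3.48], 8.5],
    [[0, 0, 0], [-0.15, -3.4, -3.48], 8.5],
    [[0, 0, 0], [-0.15, -3.4, -3.48], 8.5],
    [[0, 0, 0], [-0.15, -3.4, -3.48], 8.5],
    [[0, 0, 0], [-0.15, -3.4, -3.48], 8.5],
  ],
  force=20,
)

```text
clock: 1.7
tcp_pos: [0.4107, -0.0879, 0.2468]
orientation: [0.133, 0.695, 0.133, -0.694]
wrist_force: [0.7, -0.0, -0.4]
finger_gap: 0.085
```

Emit:
step_arm(
  targets=[
    [[0, 0, 0], [0, -3.4, -3.48], 8.5],
    [[0, 0, 0], [0, -3.4, -3.48], 8.5],
    [[-8.5, 0, 0], [0, 0, 0], 8.5],
    [[-8.5, 0, 0], [0, 0, 0], 8.5],
    [[-8.5, 0, 0], [0, 0, 0], 8.5],
    [[-8.5, 0, 0], [0, 0, 0], 8.5],
    [[-8.5, 0, 0], [0, 0, 0], 8.5],
    [[-8.5, 0, 0], [0, 0, 0], 8.5],
    [[-8.5, 0, 0], [0, 0, 0], 8.5],
    [[-8.5, 0, 0], [0, 0, 0], 8.5],
  ],
)

```text
clock: 2.7
tcp_pos: [0.4498, -0.0008, 0.2464]
orientation: [0.5, 0.5, 0.5, -0.5]
wrist_force: [-0.2, 0.3, -0.1]
finger_gap: 0.0852
```

```bash
python3 -c "
from meas import *
plan([.3683,.2569,.06],20.5)"
```

```text
turn [-2.044e+01  1.000e-02 -2.000e-02] shift now-axes [ 18.635  -8.127 -25.777] target-axes [ 18.642   1.392 -26.988]
turn [ 1.5956e+02 -2.0000e-02 -2.0000e-02] shift now-axes [ 18.635  -8.127 -25.777] target-axes [18.642 -1.392 26.988]
t 2.7 tcp [ 0.4498 -0.0008  0.2464] yaw 0.06 tilt 0.02 q [-0.18   0.066 -0.223  1.281 -0.     1.389] F [-0.2  0.3 -0.1] gap 0.0852
```

Emit:
step_arm(
  targets=[
    [[-6.8, 0, 0], [0, 0, 0], 8.5],
    [[-6.8, 0, 0], [0, 0, 0], 8.5],
    [[-6.8, 0, 0], [0, 0, 0], 8.5],
    [[0, 0, 0], [2.0, 0.2, -3.856], 8.5],
    [[0, 0, 0], [2.0, 0.2, -3.856], 8.5],
    [[0, 0, 0], [2.66, 0.2, -3.856], 8.5],
    [[0, 0, 0], [2.66, 0.2, -3.856], 8.5],
    [[0, 0, 0], [2.66, 0.2, -3.856], 8.5],
    [[0, 0, 0], [2.66, 0.2, -3.856], 8.5],
    [[0, 0, 0], [2.66, 0.2, -3.856], 8.5],
  ],
)

```text
clock: 3.7
tcp_pos: [0.3697, 0.259, 0.0726]
orientation: [0.58, 0.405, 0.579, -0.405]
wrist_force: [1.6, 0.1, -0.3]
finger_gap: 0.0846
```

```bash
python3 -c "
from meas import *
plan([.3683,.2569,.007],20.5)
for c in ('top','scene'):
  im=read_camera(c); cv2.imwrite(f'pics/{c}1.png',im[:,:,::-1])
im=cv2.imread('pics/scene1.png'); u=proj('scene',[.368,.257,.03])[0].astype(int);print(u)
cv2.imwrite('pics/scene1z.png',cv2.resize(im[u[1]-60:u[1]+40,max(0,u[0]-60):u[0]+70],None,fx=5,fy=5,interpolation=cv2.INTER_CUBIC))
"
```

```text
turn [-0.4   0.   -0.08] shift now-axes [ 6.563 -0.216  0.152] target-axes [ 6.563 -0.208  0.151]
turn [ 1.796e+02 -1.200e-01 -1.000e-02] shift now-axes [ 6.563 -0.216  0.152] target-axes [ 6.563  0.208 -0.151]
t 3.7 tcp [0.3697 0.259  0.0726] yaw 20.1 tilt 0.08 q [ 0.433  0.193 -0.528  0.848 -0.     1.653] F [ 1.6  0.1 -0.3] gap 0.0846
[265 215]
```

View pics/scene1z.png

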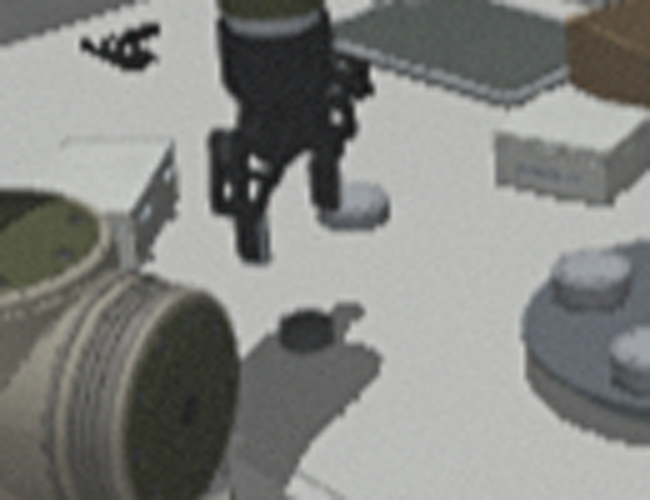

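View pics/top1.png

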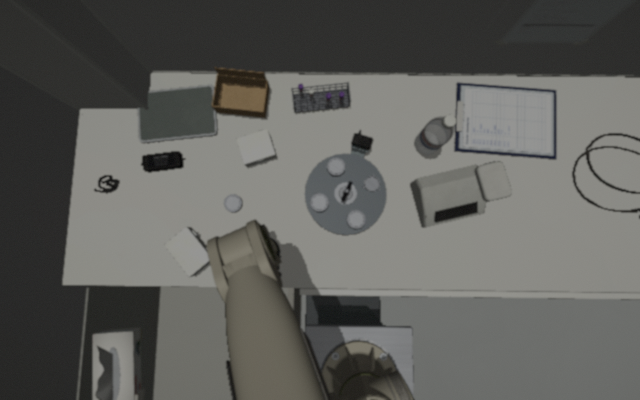

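Scene crop shows open jaws above the disc (crop 305,330); top view: carousel untouched, arm covers the disc. Descending and gripping.

Emit:
step_arm(
  targets=[
    [[-0.4, 0, 0], [1.3, -0.1, 0.1], 8.5],
    [[0, 0, 0], [1.3, -0.1, 0.05], 8.5],
    [[0, 0, 0], [1.3, 0, 0], 7],
    [[0, 0, 0], [1.3, 0, 0], 7],
    [[0, 0, 0], [1.3, 0, 0], 5.5],
    [[0, 0, 0], [0, 0, 0], 3],
    [[0, 0, 0], [0, 0, 0], 3],
    [[0, 0, 0], [0, 0, 0], 3],
    [[0, 0, 0], [0, 0, 0], 3],
    [[0, 0, 0], [0, 0, 0], 3],
  ],
  force=20,
)

```text
clock: 4.8
tcp_pos: [0.3691, 0.2555, 0.0087]
orientation: [0.581, 0.403, 0.581, -0.403]
wrist_force: [0.2, -0.2, -1.3]
finger_gap: 0.0353
```

```bash
python3 -c "
from meas import *
plan([.3683,.2569,.007],20.5)
"
```

```text
turn [ 0.    0.   -0.05] shift now-axes [ 0.172 -0.029 -0.16 ] target-axes [ 0.172 -0.029 -0.16 ]
turn [-1.8e+02  8.0e-02  1.0e-02] shift now-axes [ 0.172 -0.029 -0.16 ] target-axes [0.172 0.029 0.16 ]
t 4.8 tcp [0.3691 0.2555 0.0087] yaw 20.5 tilt 0.05 q [ 0.426  0.274 -0.615  0.681 -0.     1.639] F [ 0.2 -0.2 -1.3] gap 0.0353
```

```bash
python3 -c "
from meas import *
im=read_camera('scene'); cv2.imwrite('pics/scene2.png',im[:,:,::-1]); im=im[:,:,::-1]
print(get_state()['finger_gap'])
cv2.imwrite('pics/scene2z.png',cv2.resize(im[165:245,215:315],None,fx=7,fy=7,interpolation=cv2.INTER_CUBIC))
"
```

```text
0.03552629709750234
```

View pics/scene2z.png

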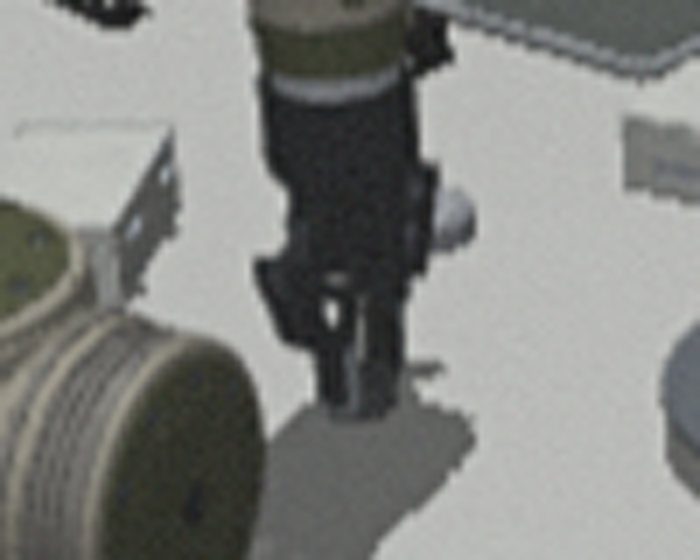

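Disc appears held between the pads. Re-centring: open, turn 90°, close again.

Emit:
step_arm(
  targets=[
    [[0, 0, 0], [0, 0, 0], 5.5],
    [[0, 0, 0], [0, 0, 0], 5.5],
    [[-6, 0, 0], [0, 0, 0], 5.5],
    [[-8.4, 0, 0], [0, 0, 0], 5.5],
    [[-8.4, 0, 0], [0, 0, 0], 5.5],
    [[-8.4, 0, 0], [0, 0, 0], 5.5],
    [[-8.4, 0, 0], [0, 0, 0], 5.5],
    [[-8.4, 0, 0], [0, 0, 0], 5.5],
    [[-8.4, 0, 0], [0, 0, 0], 5.5],
    [[-8.4, 0, 0], [0, 0, 0], 5.5],
  ],
)

```text
clock: 5.85
tcp_pos: [0.3689, 0.2555, 0.0084]
orientation: [0.707, 0.027, 0.707, -0.027]
wrist_force: [0.0, -0.6, 0.1]
finger_gap: 0.0549
```

Emit:
step_arm(
  targets=[
    [[-8.4, 0, 0], [0, 0, 0], 5.5],
    [[-8.4, 0, 0], [0, 0, 0], 5.5],
    [[-8.4, 0, 0], [0, 0, 0], 5.5],
    [[0, 0, 0], [0, 0, 0], 3],
    [[0, 0, 0], [0, 0, 0], 3],
    [[0, 0, 0], [0, 0, 0], 3],
    [[0, 0, 0], [0, 0, 0], 3],
    [[0, 0, 0], [0, 0, 0], 3],
    [[0, 0, 0], [0, 0, 0], 3],
    [[0, 0, 0], [0, 0, 0], 3],
  ],
)

```text
clock: 6.85
tcp_pos: [0.3689, 0.2557, 0.0086]
orientation: [0.696, -0.125, 0.696, 0.126]
wrist_force: [-2.2, 0.6, 5.8]
finger_gap: 0.0358
```

```bash
python3 -c "
from meas import *
plan([.5764,-.0373,.12],110.5)
"
```

```text
turn [-0.05  0.03 -0.02] shift now-axes [-11.153 -34.695   9.214] target-axes [-11.144 -34.708   9.178]
turn [ 1.7995e+02 -4.0000e-02 -4.0000e-02] shift now-axes [-11.153 -34.695   9.214] target-axes [-11.144  34.708  -9.178]
t 6.85 tcp [0.3689 0.2557 0.0086] yaw 110.45 tilt 0.04 q [ 0.427  0.274 -0.616  0.681  0.     0.07 ] F [-2.2  0.6  5.8] gap 0.0358
```

Emit:
step_arm(
  targets=[
    [[0, 0, 0], [-2, 0, 0], 3],
    [[0, 0, 0], [-3, 0, 0], 3],
    [[0, 0, 0], [-3.2, 0, 0], 3],
    [[0, 0, 0], [-3, -3, 0.8], 3],
    [[0, 0, 0], [0, -4.2, 1.1], 3],
    [[0, 0, 0], [0, -4.2, 1.1], 3],
    [[0, 0, 0], [0, -4.2, 1.1], 3],
    [[0, 0, 0], [0, -4.2, 1.1], 3],
    [[0, 0, 0], [0, -4.2, 1.1], 3],
    [[0, 0, 0], [0, -4.2, 1.1], 3],
  ],
  force=35,
)

```text
clock: 7.85
tcp_pos: [0.5372, 0.0153, 0.1196]
orientation: [0.696, -0.125, 0.696, 0.125]
wrist_force: [0.7, 1.0, -0.9]
finger_gap: 0.0347
```

```bash
python3 -c "
from meas import *
plan([.577,-.038,.08],110.5)
"
```

```text
turn [-0.07 -0.06  0.  ] shift now-axes [ 3.96  -6.385  1.871] target-axes [ 3.962 -6.388  1.859]
turn [1.7993e+02 0.0000e+00 1.0000e-01] shift now-axes [ 3.96  -6.385  1.871] target-axes [ 3.962  6.388 -1.859]
t 7.85 tcp [0.5372 0.0153 0.1196] yaw 110.43 tilt 0.06 q [-1.210e-01  3.020e-01 -2.510e-01  1.018e+00 -1.000e-03 -4.770e-01] F [ 0.7  1.  -0.9] gap 0.0347
```

Emit:
step_arm(
  targets=[
    [[0, 0, 0], [0, -2, 0.6], 3],
    [[0, 0, 0], [0, -2, 0.6], 3],
    [[0, 0, 0], [0.5, -1.2, 0.4], 3],
    [[0, 0, 0], [1, -0.8, 0.27], 3],
    [[0, 0, 0], [1, -0.38, 0], 3],
    [[0, 0, 0], [1, 0, 0], 3],
    [[0, 0, 0], [1, 0, 0], 3],
    [[0, 0, 0], [1, 0, 0], 3],
    [[0, 0, 0], [0, 0, 0], 3],
    [[0, 0, 0], [0, 0, 0], 3],
  ],
)

```text
clock: 8.85
tcp_pos: [0.5764, -0.0356, 0.0651]
orientation: [0.696, -0.126, 0.696, 0.126]
wrist_force: [-0.3, 0.6, -1.6]
finger_gap: 0.0348
```

```bash
python3 -c "
from meas import *
plan([.577,-.038,.045],110.5)
for c,b in (('scene',(185,245,290,400)),('top',(120,250,290,400))):
  im=read_camera(c)[:,:,::-1]; print(get_state()['tcp_pos'])
  cv2.imwrite(f'pics/{c}3z.png',cv2.resize(im[b[0]:b[1],b[2]:b[3]],None,fx=5,fy=5,interpolation=cv2.INTER_CUBIC)[:600])
"
```

```text
turn [ 0.03 -0.03 -0.02] shift now-axes [ 2.007 -0.245 -0.024] target-axes [ 2.007 -0.244 -0.025]
turn [-1.7997e+02  2.0000e-02 -5.0000e-02] shift now-axes [ 2.007 -0.245 -0.024] target-axes [2.007 0.244 0.025]
t 8.85 tcp [ 0.5764 -0.0356  0.0651] yaw 110.53 tilt 0.03 q [-0.201  0.419 -0.224  0.928 -0.    -0.559] F [-0.3  0.6 -1.6] gap 0.0348
[ 0.57683173 -0.03579344  0.06556211]
[ 0.57710416 -0.03591374  0.06582365]
```

View pics/scene3z.png

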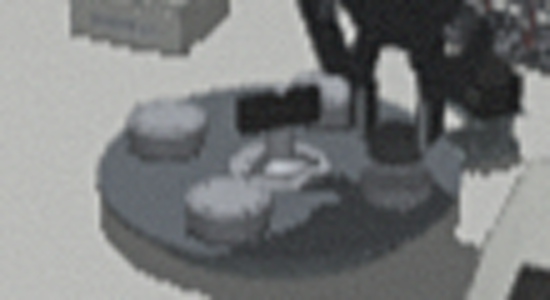

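View pics/top3z.png

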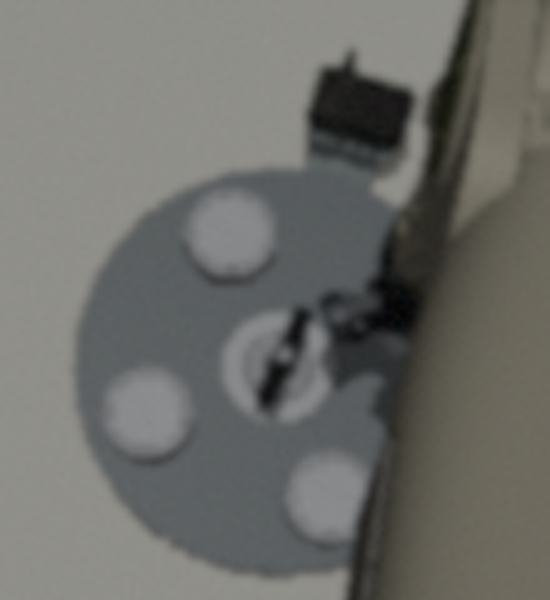

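Scene crop: disc at (395,140) directly above the open cup (396,180). Top view: cup hidden by the arm, others unmoved. Lowering.

Emit:
step_arm(
  targets=[
    [[0, 0, 0], [0, -0.23, 0], 3],
    [[0, 0, 0], [0.2, 0, 0], 3],
    [[0, 0, 0], [0.3, 0, 0], 3],
    [[0, 0, 0], [0.3, 0, 0], 3],
    [[0, 0, 0], [0.3, 0, 0], 3],
    [[0, 0, 0], [0.3, 0, 0], 3],
    [[0, 0, 0], [0.2, 0, 0], 3],
    [[0, 0, 0], [0.2, 0, 0], 3],
    [[0, 0, 0], [0.2, 0, 0], 3],
    [[0, 0, 0], [0, 0, 0], 3],
  ],
)

```text
clock: 9.95
tcp_pos: [0.5773, -0.0381, 0.0449]
orientation: [0.696, -0.126, 0.696, 0.126]
wrist_force: [0.1, -0.2, -1.8]
finger_gap: 0.0347
```

```bash
python3 -c "
from meas import *
plan([.577,-.038,.045],110.5)
for c,b in (('scene',(185,245,290,400)),):
  im=read_camera(c)[:,:,::-1]; s=get_state();print(s['tcp_pos'],s['wrist_force'],s['ft_torque'])
  cv2.imwrite(f'pics/{c}4z.png',cv2.resize(im[b[0]:b[1],b[2]:b[3]],None,fx=6,fy=6,interpolation=cv2.INTER_CUBIC)[:600])
"
```

```text
turn [ 0.   -0.03 -0.01] shift now-axes [-0.007  0.024 -0.022] target-axes [-0.007  0.024 -0.022]
turn [-1.8e+02  2.0e-02 -5.0e-02] shift now-axes [-0.007  0.024 -0.022] target-axes [-0.007 -0.024  0.022]
t 9.95 tcp [ 0.5773 -0.0381  0.0449] yaw 110.5 tilt 0.03 q [-0.205  0.441 -0.246  0.885 -0.    -0.562] F [ 0.1 -0.2 -1.8] gap 0.0347
[ 0.57744904 -0.03814959  0.04515117] [ 0.48632795 -0.25561374 -1.87631048] [-0.02917005  0.00980543 -0.00507147]
```

View pics/scene4z.png

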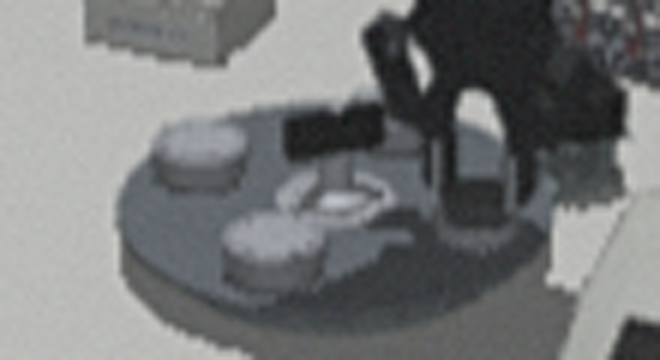

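Disc is inside the rim, no contact force. Releasing and rising.

Emit:
step_arm(
  targets=[
    [[0, 0, 0], [0, 0, 0], 4.2],
    [[0, 0, 0], [0, 0, 0], 4.6],
    [[0, 0, 0], [0, 0, 0], 5],
    [[0, 0, 0], [0, 0, 0], 5.4],
    [[0, 0, 0], [0, 0, 0], 5.4],
    [[0, 0, 0], [-1, 0, 0], 5.4],
    [[0, 0, 0], [-2, 0, 0], 6],
    [[0, 0, 0], [-3, 0, 0], 8],
    [[0, 0, 0], [-3, 0, 0], 8.5],
    [[0, 0, 0], [-3, 0, 0], 8.5],
  ],
)

```text
clock: 11.0
tcp_pos: [0.5774, -0.0381, 0.1672]
orientation: [0.696, -0.126, 0.696, 0.126]
wrist_force: [-0.0, 0.2, -0.5]
finger_gap: 0.085
```

```bash
python3 -c "
from meas import *
plan([.5146,.3863,.12],20.5)
plan([.5146,.3863,.12],110.5)
for c,b in (('scene',(185,245,290,400)),):
  im=read_camera(c)[:,:,::-1]
  cv2.imwrite(f'pics/{c}5z.png',cv2.resize(im[b[0]:b[1],b[2]:b[3]],None,fx=6,fy=6,interpolation=cv2.INTER_CUBIC)[:600])
"
```

```text
turn [ 9.e+01  4.e-02 -0.e+00] shift now-axes [ 4.714 41.958  8.979] target-axes [  4.725   8.977 -41.957]
turn [-9.e+01  0.e+00  4.e-02] shift now-axes [ 4.714 41.958  8.979] target-axes [ 4.725 -8.977 41.957]
t 11.0 tcp [ 0.5774 -0.0381  0.1672] yaw 110.5 tilt 0.03 q [-0.205  0.345 -0.067  1.158 -0.    -0.562] F [-0.   0.2 -0.5] gap 0.085
turn [0.   0.02 0.02] shift now-axes [ 4.714 41.958  8.979] target-axes [ 4.725 41.957  8.977]
turn [-1.8e+02 -3.0e-02  4.0e-02] shift now-axes [ 4.714 41.958  8.979] target-axes [  4.725 -41.957  -8.977]
t 11.0 tcp [ 0.5774 -0.0381  0.1672] yaw 110.5 tilt 0.03 q [-0.205  0.345 -0.067  1.158 -0.    -0.562] F [-0.   0.2 -0.5] gap 0.085
```

View pics/scene5z.png

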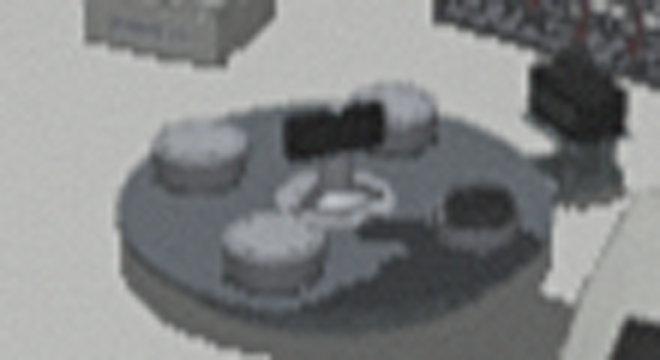

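Scene crop: disc (crop 480,205) sits level in the cup, standing out of it; other cups in place. On to the lid.

Emit:
step_arm(
  targets=[
    [[0, 0, 0], [0, 4.2, 0.9], 8.5],
    [[0, 0, 0], [0, 4.2, 0.9], 8.5],
    [[0, 0, 0], [0, 4.2, 0.9], 8.5],
    [[0, 0, 0], [0, 4.2, 0.9], 8.5],
    [[0, 0, 0], [1.3, 4.2, 0.9], 8.5],
    [[0, 0, 0], [1.3, 4.2, 0.9], 8.5],
    [[0, 0, 0], [1.3, 4.2, 0.9], 8.5],
    [[0, 0, 0], [1.3, 4.2, 0.9], 8.5],
    [[0, 0, 0], [1.3, 4.2, 0.9], 8.5],
    [[0, 0, 0], [1.3, 4.2, 0.9], 8.5],
  ],
)

```text
clock: 12.05
tcp_pos: [0.5144, 0.3886, 0.0875]
orientation: [0.696, -0.126, 0.695, 0.126]
wrist_force: [1.3, -0.1, 0.7]
finger_gap: 0.0853
```

```bash
python3 -c "
from meas import *
plan([.5146,.3863,.003],110.5)
im=read_camera('top'); im=read_camera('top')
cv2.imwrite('pics/top6.png',im[:,:,::-1])
for c0 in [(336,167),(319,202),(356,219)]:
    c,a,S=soft(im,c0,10,97,110); p=unproj('top',c,.051)[0,:2]; print('closed',c,a,p)
c,a,S=soft(im,(371.7,183.4),9,60,80,True); p=unproj('top',c,.049)[0,:2]; print('disc',c,a,p)
cv2.imwrite('pics/top6z.png',cv2.resize(im[120:250,290:400,::-1],None,fx=4.5,fy=4.5,interpolation=cv2.INTER_CUBIC))
"
```

```text
turn [ 0.01  0.06 -0.  ] shift now-axes [ 8.45  -0.221 -0.074] target-axes [ 8.451 -0.221 -0.066]
turn [-1.7999e+02  0.0000e+00  9.0000e-02] shift now-axes [ 8.45  -0.221 -0.074] target-axes [8.451 0.221 0.066]
t 12.05 tcp [0.5144 0.3886 0.0875] yaw 110.51 tilt 0.06 q [ 0.523  0.517 -0.004  1.049 -0.     0.165] F [ 1.3 -0.1  0.7] gap 0.0853
closed [335.6662625  165.49590785] 253.76923076923075 [0.62763119 0.07228312]
closed [318.84289694 201.44874652] 276.1538461538462 [0.51789945 0.12184013]
closed [355.8062342  218.48609941] 273.9230769230769 [0.46848648 0.01195075]
disc [371.95180136 182.51557936] 102.7 [ 0.57719955 -0.03693842]
```

View pics/top6z.png

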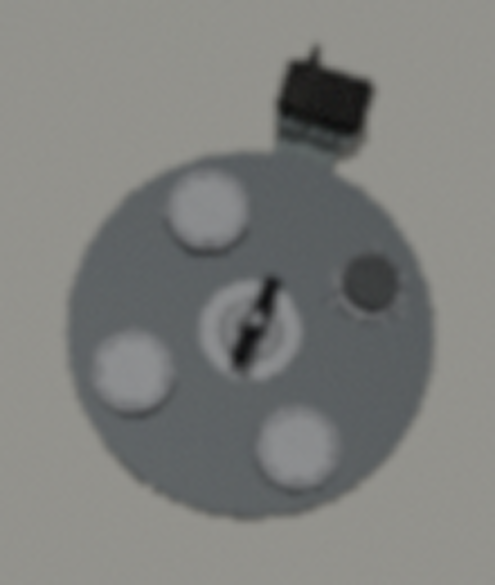

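Top crop: disc (372,283) centred in the cup; consistent with release position. Descending on the lid.

Emit:
step_arm(
  targets=[
    [[0, 0, 0], [1.6, -0.22, -0.07], 8.5],
    [[0, 0, 0], [1.6, 0, 0], 8.5],
    [[0, 0, 0], [1.6, 0, 0], 8.5],
    [[0, 0, 0], [1.6, 0, 0], 8.5],
    [[0, 0, 0], [1.4, 0, 0], 7.5],
    [[0, 0, 0], [0.6, 0, 0], 7],
    [[0, 0, 0], [0, 0, 0], 5],
    [[0, 0, 0], [0, 0, 0], 5],
    [[0, 0, 0], [0, 0, 0], 5],
    [[0, 0, 0], [0, 0, 0], 5],
  ],
  force=20,
)

```text
clock: 13.15
tcp_pos: [0.5153, 0.3847, 0.004]
orientation: [0.696, -0.126, 0.695, 0.126]
wrist_force: [0.5, -0.5, -0.8]
finger_gap: 0.0546
```

Emit:
step_arm(
  targets=[
    [[0, 0, 0], [0, 0, 0], 7.4],
    [[0, 0, 0], [0, 0, 0], 7.4],
    [[0, 0, 0], [0, 0, 0], 7.4],
    [[7.2, 0, 0], [0, 0, 0], 7.4],
    [[8.4, 0, 0], [0, 0, 0], 7.4],
    [[8.4, 0, 0], [0, 0, 0], 7.4],
    [[8.4, 0, 0], [0, 0, 0], 7.4],
    [[8.4, 0, 0], [0, 0, 0], 7.4],
    [[8.4, 0, 0], [0, 0, 0], 7.4],
    [[8.4, 0, 0], [0, 0, 0], 7.4],
  ],
)

```text
clock: 14.15
tcp_pos: [0.5148, 0.3844, 0.0033]
orientation: [0.67, 0.227, 0.67, -0.227]
wrist_force: [0.4, 0.2, 0.0]
finger_gap: 0.0737
```

Emit:
step_arm(
  targets=[
    [[8.4, 0, 0], [0, 0, 0], 7.4],
    [[8.4, 0, 0], [0, 0, 0], 7.4],
    [[8.4, 0, 0], [0, 0, 0], 7.4],
    [[7.2, 0, 0], [0, 0, 0], 7.4],
    [[0, 0, 0], [0, 0, 0], 5],
    [[0, 0, 0], [0, 0, 0], 5],
    [[0, 0, 0], [0, 0, 0], 5],
    [[0, 0, 0], [0, 0, 0], 5],
    [[0, 0, 0], [0, 0, 0], 5],
    [[0, 0, 0], [0, 0, 0], 5],
  ],
)

```text
clock: 15.15
tcp_pos: [0.5149, 0.3845, 0.0036]
orientation: [0.581, 0.403, 0.581, -0.403]
wrist_force: [-2.4, 0.5, 5.7]
finger_gap: 0.0541
```

```bash
python3 -c "
from meas import *
plan([.5770,-.0383,.12],20.5)
"
```

```text
turn [ 0.03  0.   -0.02] shift now-axes [-11.638  -9.014  41.771] target-axes [-11.638  -8.992  41.775]
turn [-1.7997e+02  3.0000e-02  1.0000e-02] shift now-axes [-11.638  -9.014  41.771] target-axes [-11.638   8.992 -41.775]
t 15.15 tcp [0.5149 0.3845 0.0036] yaw 20.53 tilt 0.02 q [ 0.517  0.588 -0.108  0.874 -0.     1.729] F [-2.4  0.5  5.7] gap 0.0541
```

Lid is gripped (gap 54 mm). Lift and carry.

Emit:
step_arm(
  targets=[
    [[0, 0, 0], [-1.5, 0, 0], 5],
    [[0, 0, 0], [-3, 0, 0], 5],
    [[0, 0, 0], [-3.5, 0, 0], 5],
    [[0, 0, 0], [-3.5, 0, 0], 5],
    [[0, 0, 0], [0, -0.5, 2.5], 5],
    [[0, 0, 0], [0, -0.9, 4.2], 5],
    [[0, 0, 0], [0, -0.9, 4.2], 5],
    [[0, 0, 0], [0, -0.9, 4.2], 5],
    [[0, 0, 0], [0, -0.9, 4.2], 5],
    [[0, 0, 0], [0, -0.9, 4.2], 5],
  ],
  force=25,
)

```text
clock: 16.15
tcp_pos: [0.5501, 0.1452, 0.1177]
orientation: [0.581, 0.403, 0.581, -0.403]
wrist_force: [1.0, 0.1, -1.0]
finger_gap: 0.0541
```

Emit:
step_arm(
  targets=[
    [[0, 0, 0], [0, -0.9, 4.2], 5],
    [[0, 0, 0], [0, -0.9, 4.2], 5],
    [[0, 0, 0], [0, -0.9, 4.2], 5],
    [[0, 0, 0], [0, -0.8, 3.2], 5],
    [[0, 0, 0], [0.8, -0.4, 2], 5],
    [[0, 0, 0], [1, 0, 0.4], 5],
    [[0, 0, 0], [1, 0, 0], 5],
    [[0, 0, 0], [1, 0, 0], 5],
    [[0, 0, 0], [1, 0, 0], 5],
    [[0, 0, 0], [0, 0, 0], 5],
  ],
)

```text
clock: 17.15
tcp_pos: [0.576, -0.0359, 0.0682]
orientation: [0.58, 0.402, 0.582, -0.403]
wrist_force: [-0.2, 0.5, -1.1]
finger_gap: 0.054
```

```bash
python3 -c "
from meas import *
plan([.5770,-.0383,.0405],20.5)
for c,b in (('scene',(185,245,290,400)),):
  im=read_camera(c)[:,:,::-1]
  cv2.imwrite(f'pics/{c}7z.png',cv2.resize(im[b[0]:b[1],b[2]:b[3]],None,fx=6,fy=6,interpolation=cv2.INTER_CUBIC)[:600])
plan([.5770,-.0383,.0405],20.5)
"
```

```text
turn [ 0.1  -0.11  0.17] shift now-axes [2.773 0.017 0.265] target-axes [2.773 0.009 0.26 ]
turn [-1.799e+02 -2.700e-01 -1.700e-01] shift now-axes [2.773 0.017 0.265] target-axes [ 2.773 -0.009 -0.26 ]
t 17.15 tcp [ 0.576  -0.0359  0.0682] yaw 20.6 tilt 0.2 q [-0.201  0.418 -0.217  0.939  0.     1.01 ] F [-0.2  0.5 -1.1] gap 0.054
turn [ 0.09 -0.07  0.11] shift now-axes [ 2.87  -0.033  0.22 ] target-axes [ 2.87  -0.038  0.217]
turn [-1.7991e+02 -1.7000e-01 -1.1000e-01] shift now-axes [ 2.87  -0.033  0.22 ] target-axes [ 2.87   0.038 -0.217]
t 17.2 tcp [ 0.5766 -0.0361  0.0692] yaw 20.59 tilt 0.13 q [-0.202  0.417 -0.216  0.94   0.     1.01 ] F [-0.1 -0.6 -0.4] gap 0.0541
```

View pics/scene7z.png

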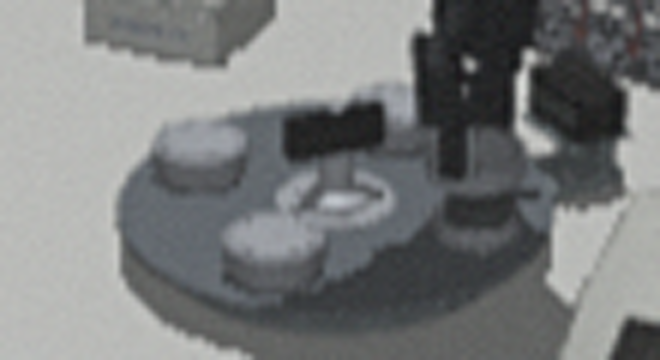

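Lid hovers level over the disc (crop 480,150 vs 480,205). Lowering to just inside the rim.

Emit:
step_arm(
  targets=[
    [[0, 0, 0], [0.3, -0.03, 0.2], 5],
    [[0, 0, 0], [0.3, 0, 0], 5],
    [[0, 0, 0], [0.4, 0, 0], 5],
    [[0, 0, 0], [0.4, 0, 0], 5],
    [[0, 0, 0], [0.4, 0, 0], 5],
    [[0, 0, 0], [0.4, 0, 0], 5],
    [[0, 0, 0], [0.3, 0, 0], 5],
    [[0, 0, 0], [0.2, 0, 0], 5],
    [[0, 0, 0], [0, 0, 0], 5],
    [[0, 0, 0], [0, 0, 0], 5],
  ],
)

```text
clock: 18.2
tcp_pos: [0.5776, -0.0391, 0.0432]
orientation: [0.581, 0.403, 0.581, -0.403]
wrist_force: [-0.3, 0.9, -1.4]
finger_gap: 0.0539
```

```bash
python3 -c "
from meas import *
plan([.5770,-.0383,.0400],20.5); print(get_state()['ft_torque'])
"
```

```text
turn [ 0.01 -0.03  0.03] shift now-axes [ 0.315 -0.03  -0.093] target-axes [ 0.315 -0.03  -0.093]
turn [-1.7999e+02 -4.0000e-02 -5.0000e-02] shift now-axes [ 0.315 -0.03  -0.093] target-axes [0.315 0.03  0.093]
t 18.2 tcp [ 0.5776 -0.0391  0.0432] yaw 20.51 tilt 0.04 q [-0.206  0.443 -0.246  0.882  0.     1.006] F [-0.3  0.9 -1.4] gap 0.0539
[0.18607976 0.22592277 0.04365309]
```

Emit:
step_arm(
  targets=[
    [[0, 0, 0], [0, -0.02, -0.07], 5],
    [[0, 0, 0], [0, 0, 0], 5],
    [[0, 0, 0], [0.05, 0, 0], 5],
    [[0, 0, 0], [0.05, 0, 0], 5],
    [[0, 0, 0], [0.05, 0, 0], 5],
    [[0, 0, 0], [0.05, 0, 0], 5],
    [[0, 0, 0], [0.05, 0, 0], 5],
    [[0, 0, 0], [0.05, 0, 0], 5],
    [[0, 0, 0], [0, 0, 0], 5],
    [[0, 0, 0], [0, 0, 0], 5],
  ],
)

```text
clock: 19.2
tcp_pos: [0.5775, -0.0387, 0.0402]
orientation: [0.581, 0.403, 0.581, -0.403]
wrist_force: [-0.8, -0.5, -0.8]
finger_gap: 0.0541
```

```bash
python3 -c "
from meas import *
plan([.5770,-.0383,.0400],20.5); print(get_state()['ft_torque'])
for c,b in (('scene',(185,245,290,400)),):
  im=read_camera(c)[:,:,::-1]
  cv2.imwrite(f'pics/{c}8z.png',cv2.resize(im[b[0]:b[1],b[2]:b[3]],None,fx=6,fy=6,interpolation=cv2.INTER_CUBIC)[:600])
"
```

```text
turn [0.   0.01 0.  ] shift now-axes [ 0.025 -0.033 -0.06 ] target-axes [ 0.025 -0.033 -0.06 ]
turn [-1.8e+02 -1.0e-02  1.0e-02] shift now-axes [ 0.025 -0.033 -0.06 ] target-axes [0.025 0.033 0.06 ]
t 19.2 tcp [ 0.5775 -0.0387  0.0402] yaw 20.5 tilt 0.01 q [-0.206  0.446 -0.251  0.874 -0.     1.007] F [-0.8 -0.5 -0.8] gap 0.0541
[ 0.02383377  0.0038938  -0.02717461]
```

View pics/scene8z.png

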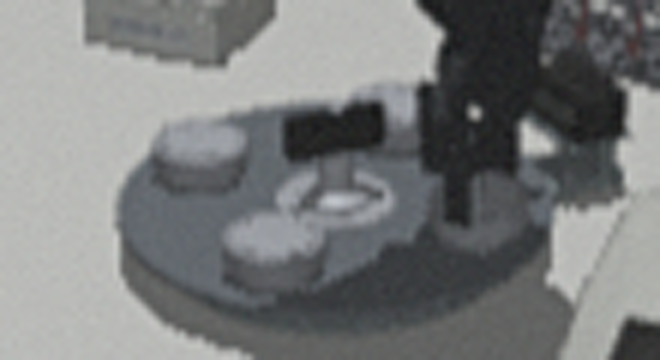

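Lid is over the cup, no contact force, about 0.6 mm above seat. Release.

Emit:
step_arm(
  targets=[
    [[0, 0, 0], [0, 0, 0], 5.6],
    [[0, 0, 0], [0, 0, 0], 5.9],
    [[0, 0, 0], [0, 0, 0], 6.3],
    [[0, 0, 0], [0, 0, 0], 6.8],
    [[0, 0, 0], [0, 0, 0], 7.2],
    [[0, 0, 0], [0, 0, 0], 7.2],
    [[0, 0, 0], [-1, 0, 0], 7.2],
    [[0, 0, 0], [-2, 0, 0], 7.2],
    [[0, 0, 0], [-3, 0, 0], 7.2],
    [[0, 0, 0], [-3, 0, 0], 7.2],
  ],
)

```text
clock: 20.25
tcp_pos: [0.5772, -0.0387, 0.1316]
orientation: [0.581, 0.403, 0.581, -0.403]
wrist_force: [1.3, -0.4, 1.4]
finger_gap: 0.0718
```

```bash
python3 -c "
from meas import *
plan([.547,.041,.125],65.5)
for c,b in (('scene',(185,245,290,400)),):
  im=read_camera(c)[:,:,::-1]
  cv2.imwrite(f'pics/{c}9z.png',cv2.resize(im[b[0]:b[1],b[2]:b[3]],None,fx=6,fy=6,interpolation=cv2.INTER_CUBIC)[:600])
"
```

```text
turn [-4.5e+01 -2.0e-02  2.0e-02] shift now-axes [ 0.664 -0.035 -8.518] target-axes [ 0.662  5.998 -6.048]
turn [1.35e+02 3.00e-02 3.00e-02] shift now-axes [ 0.664 -0.035 -8.518] target-axes [ 0.662 -5.998  6.048]
t 20.25 tcp [ 0.5772 -0.0387  0.1316] yaw 20.5 tilt 0.03 q [-0.206  0.367 -0.126  1.078 -0.     1.007] F [ 1.3 -0.4  1.4] gap 0.0718
```

View pics/scene9z.png

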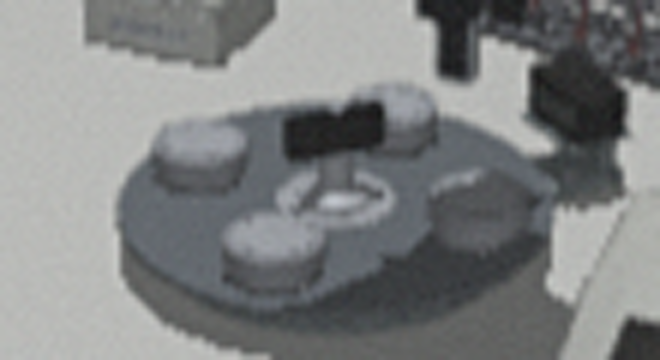

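Lid looks level in the scene view (crop 480,208). I'll clear the top camera to verify it.

Emit:
step_arm(
  targets=[
    [[0, 0, 0], [0, 0, -4.8], 7.2],
    [[0, 0, 0], [0, 0, -4.8], 7.2],
    [[0, 0, 0], [0, 0, -4.8], 7.2],
    [[0, 0, 0], [0, 0, -4.8], 7.2],
    [[0, 0, 0], [0, 0, -4.8], 7.2],
    [[0, 0, 0], [0, 0, -4.8], 7.2],
    [[-8, 0, 0], [0, 0, 0], 7.2],
    [[-8, 0, 0], [0, 0, 0], 7.2],
    [[-8, 0, 0], [0, 0, 0], 7.2],
    [[-8, 0, 0], [0, 0, 0], 7.2],
  ],
)

```text
clock: 21.3
tcp_pos: [0.4767, 0.2315, 0.131]
orientation: [0.671, 0.225, 0.67, -0.225]
wrist_force: [-0.0, 0.1, -0.1]
finger_gap: 0.072
```

```bash
python3 -c "
from meas import *
plan([.547,.041,.125],65.5)
im=read_camera('top')
cv2.imwrite('pics/top10.png',im[:,:,::-1])
P=[]
for c0 in [(336,167),(319,202),(356,219),(372,183)]:
    c,a,S=soft(im,c0,10,95,108); p=unproj('top',c,.051)[0,:2]; P.append(p);print('closed',c.round(2),a,p.round(4), np.degrees(np.arctan2(*(p-[.5467,.0421])[::-1])).round(2))
cv2.imwrite('pics/top10z.png',cv2.resize(im[120:250,290:400,::-1],None,fx=4.5,fy=4.5,interpolation=cv2.INTER_CUBIC))
s=read_camera('scene')[:,:,::-1]; cv2.imwrite('pics/scene10z.png',cv2.resize(s[185:245,290:400],None,fx=7,fy=7,interpolation=cv2.INTER_CUBIC))
# head orientation: minAreaRect of dark top
g=cv2.cvtColor(im,cv2.COLOR_RGB2GRAY)
m=(g<45).astype(np.uint8); m[:133]=0; m[:,:349]=0; m[:,376:]=0; m[152:]=0
pts=np.argwhere(m)[:,::-1].astype(np.float32); print(cv2.minAreaRect(pts), pts.mean(0))
"
```

```text
turn [-12.62   0.04  -0.03] shift now-axes [  0.602 -10.942  17.103] target-axes [  0.598 -14.415  14.299]
turn [ 1.6738e+02 -5.0000e-02 -6.0000e-02] shift now-axes [  0.602 -10.942  17.103] target-axes [  0.598  14.415 -14.299]
t 21.3 tcp [0.4767 0.2315 0.131 ] yaw 52.88 tilt 0.05 q [ 0.301  0.278 -0.254  1.037 -0.     0.948] F [-0.   0.1 -0.1] gap 0.072
closed [335.68 165.53] 247.76923076923077 [0.6275 0.0723] 20.46
closed [318.87 201.48] 270.1538461538462 [0.5178 0.1218] 109.94
closed [355.8  218.53] 267.84615384615387 [0.4684 0.012 ] -158.96
closed [372.76 181.44] 250.6923076923077 [ 0.5802 -0.0391] -67.61
((361.7500305175781, 141.75), (17.70875358581543, 12.965337753295898), 18.43494987487793) [361.58258 141.77982]
```

View pics/top10z.png

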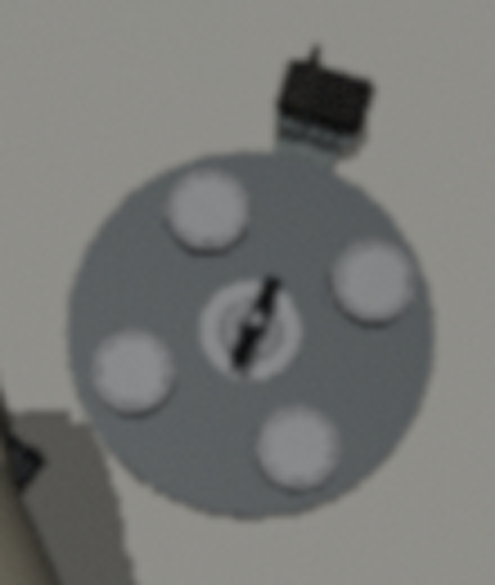

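View pics/scene10z.png

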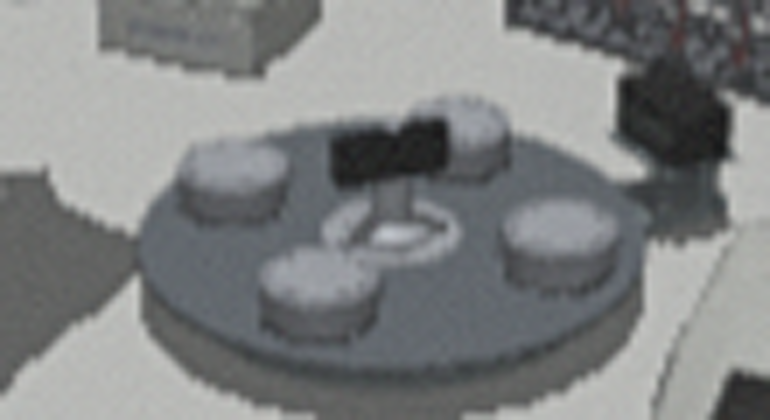

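```bash
python3 - <<'E'
from meas import *
F={c:np.mean([read_camera(c).astype(float) for _ in range(4)],0) for c in ('top','scene')}
np.savez('avg10.npz',**F)
ctr=np.array([.547,.0421])
names=['c1','c2','c3','LID']; ang=[20.3,110.3,200.3,-69.7]
for c in F:
    g=cv2.cvtColor(F[c].astype(np.float32),cv2.COLOR_RGB2GRAY)
    for n,a in zip(names,ang):
        p=ctr+.085*np.array([np.cos(np.radians(a)),np.sin(np.radians(a))])
        t=np.linspace(0,2*np.pi,60,endpoint=False); pts=[]
        base=proj(c,np.c_[p[0]+.028*np.cos(t),p[1]+.028*np.sin(t),np.full(60,.051)]); cc=base.mean(0)
        # find edge of top face: scan scale
        s=np.arange(.6,1.4,.01)
        for b in base:
            q=cc+s[:,None]*(b-cc); v=map_coordinates(g,[q[:,1],q[:,0]],order=3); v=np.convolve(v,np.ones(5)/5,'same')
            d=np.gradient(v); k=np.argmin(d[8:-8])+8
            if d[k]<-.25: pts.append(q[k])
        pts=np.array(pts,np.float32)
        w=unproj(c,pts,.051)[:,:2]
        f=lambda x:np.hypot(w[:,0]-x[0],w[:,1]-x[1])-x[2]
        r=least_squares(f,[*p,.028],loss='soft_l1',f_scale=.001)
        print(c,n,len(pts),'centre-expected mm',((r.x[:2]-p)*1e3).round(2),'r',(r.x[2]*1e3).round(2),'rms',(np.sqrt(np.mean(f(r.x)**2))*1e3).round(2))
E
python3 - <<'E'
import numpy as np,cv2
F=np.load('avg10.npz')
def sc(a,k=14): 
    b=np.clip((a[...,::-1]-40)*1.5,0,255).astype(np.uint8); return cv2.resize(b,None,fx=k,fy=k,interpolation=cv2.INTER_CUBIC)
s=F['scene']; t=F['top']
cv2.imwrite('pics/cmp.png',np.vstack([np.hstack([sc(s[210:232,356:384]),sc(s[216:238,322:350])]),np.hstack([sc(t[170:192,359:387]),sc(t[208:230,342:370])])]))
E
```

```text
top c1 60 centre-expected mm [-0.64  0.19] r 26.51 rms 1.46
top c2 60 centre-expected mm [-0.82 -0.56] r 26.52 rms 1.59
top c3 60 centre-expected mm [ 0.1  -0.36] r 26.51 rms 1.86
top LID 60 centre-expected mm [ 2.53 -0.23] r 26.46 rms 1.89
scene c1 42 centre-expected mm [-2.97 -1.72] r 21.78 rms 5.36
scene c2 50 centre-expected mm [-3.32 -5.64] r 25.12 rms 2.46
scene c3 60 centre-expected mm [-1.94 -1.41] r 27.16 rms 3.24
scene LID 60 centre-expected mm [ 0.21 -1.12] r 26.67 rms 2.46
```

View pics/cmp.png

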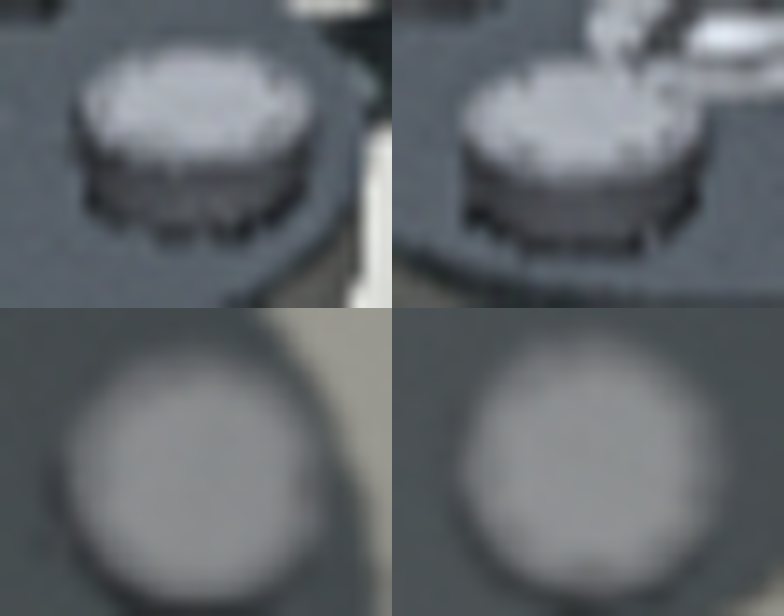

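```bash
python3 - <<'E'
from meas import *
F=np.load('avg10.npz'); ctr=np.array([.547,.0421])
for c in ('scene','top'):
  g=cv2.cvtColor(F[c].astype(np.float32),cv2.COLOR_RGB2GRAY).astype(float)
  Y,X=np.mgrid[:400,:640]
  for n,a,off in zip(['c2','c3','LID','LIDs'],[110.3,200.3,-69.7,-69.7],[0,0,0,.003]):
    p=ctr+.085*np.array([np.cos(np.radians(a)),np.sin(np.radians(a))])+[off,0]
    t=np.linspace(0,2*np.pi,90,endpoint=False)
    def poly(r,z): return proj(c,np.c_[p[0]+r*np.cos(t),p[1]+r*np.sin(t),np.full(90,z)])
    e=poly(.028,.051); cc=e.mean(0)
    win=np.zeros((400,640),np.uint8); cv2.fillPoly(win,[np.round(cc+1.2*(e-cc)).astype(np.int32)],1)
    for lo,hi in ((100,112),(104,116)) if c=='top' else ((115,135),(122,142)):
      w=np.clip((g-lo)/(hi-lo),0,1)*win
      m=w.sum(); u=np.array([(w*X).sum(),(w*Y).sum()])/m
      S=np.cov(np.vstack([X.ravel(),Y.ravel()]),aweights=w.ravel()); ev,V=np.linalg.eigh(S)
      L=np.sqrt(ev)*2; A=np.degrees(np.arctan2(V[1,1],V[0,1])); A=(A+90)%180-90
      Se=np.cov(e.T); ev2,V2=np.linalg.eigh(Se); L2=np.sqrt(ev2*2); A2=np.degrees(np.arctan2(V2[1,1],V2[0,1])); A2=(A2+90)%180-90
      print(c,n,lo,'dcen px',(u-cc).round(2),'axes meas',L.round(2),'pred',L2.round(2),'ratio',(L[0]/L[1]).round(3),(L2[0]/L2[1]).round(3),'ang',A.round(1),A2.round(1))
g=cv2.cvtColor(F['scene'].astype(np.float32),cv2.COLOR_RGB2GRAY).astype(int)
print(g[213:231,360:382]); print(g[219:236,327:350])
E
```

```text
scene c2 115 dcen px [-1.19 -0.65] axes meas [4.49 8.6 ] pred [3.78 8.1 ] ratio 0.523 0.466 ang 0.0 -1.7
scene c2 122 dcen px [-1.3  -0.77] axes meas [4.37 8.47] pred [3.78 8.1 ] ratio 0.515 0.466 ang 0.5 -1.7
scene c3 115 dcen px [ 0.67 -0.29] axes meas [4.2  9.06] pred [4.29 8.64] ratio 0.464 0.497 ang -8.0 -0.9
scene c3 122 dcen px [ 0.6  -0.27] axes meas [3.88 8.78] pred [4.29 8.64] ratio 0.442 0.497 ang -8.3 -0.9
scene LID 115 dcen px [ 0.46 -0.14] axes meas [3.77 7.92] pred [4.09 8.47] ratio 0.476 0.482 ang 1.0 1.4
scene LID 122 dcen px [ 0.51 -0.12] axes meas [3.57 7.46] pred [4.09 8.47] ratio 0.478 0.482 ang 0.8 1.4
scene LIDs 115 dcen px [-0.14  0.18] axes meas [3.77 7.92] pred [4.08 8.47] ratio 0.476 0.482 ang 1.0 1.5
scene LIDs 122 dcen px [-0.08  0.2 ] axes meas [3.57 7.46] pred [4.08 8.47] ratio 0.478 0.482 ang 0.8 1.5
top c2 100 dcen px [ 0.04 -0.01] axes meas [8.83 9.04] pred [9.4  9.46] ratio 0.977 0.994 ang -14.8 4.4
top c2 104 dcen px [0.04 0.02] axes meas [8.56 8.7 ] pred [9.4  9.46] ratio 0.984 0.994 ang -14.4 4.4
top c3 100 dcen px [ 0.13 -0.26] axes meas [8.8  9
[... 3204 characters left out ...]
103 103 101 104 103]
 [ 85  80  79  84  89  91  99 100 100  98  90  90  89  85  81  77  70 100
  103 104 101 104 100]
 [ 79  74  80  85  87  89  92  92  92  93  91  90  88  85  83  72  65  99
  103 104 102 102 103]
 [ 69  62  74  82  87  91  93  94  93  95  93  91  88  82  73  66  85 103
  104 104 103 103 102]
 [ 88  87  68  74  81  88  89  92  90  92  91  91  80  91  74  86 102 105
  103 102 103 103 101]
 [106 104  92  90  75  74  76  82  77  78  79  75  68  97  91 101 104 103
  103 102 104 101 104]
 [ 97 103 102 102  88  91  90  92  88  90  87  87  87  99 103 106 105 103
  100 102 104 103 104]
 [ 79  85  89  93  94 103 103 102 103 105 104 104 103 104 104 104 104 105
  102 103 103 104 104]]
```

```bash
python3 - <<'E'
from meas import *
F=np.load('avg10.npz'); ctr=np.array([.547,.0421]); c='top'
g=cv2.cvtColor(F[c].astype(np.float32),cv2.COLOR_RGB2GRAY).astype(float)
for n,a in zip(['c1','c2','c3','LID'],[20.3,110.3,200.3,-69.7]):
    p=ctr+.085*np.array([np.cos(np.radians(a)),np.sin(np.radians(a))])
    for ax in ([1,0],[0,1],[.94,.35],[.35,-.94]):
        d=np.arange(-40,41,2.)/1000
        q=proj(c,np.c_[p[0]+d*ax[0],p[1]+d*ax[1],np.full(len(d),.051)])
        v=map_coordinates(g,[q[:,1],q[:,0]],order=1); print(n,ax,v.round().astype(int).tolist())
E
```

```text
c1 [1, 0] [92, 92, 88, 82, 70, 69, 76, 92, 102, 110, 120, 128, 134, 135, 135, 135, 135, 134, 134, 134, 135, 135, 135, 136, 136, 136, 136, 136, 134, 132, 126, 120, 114, 105, 98, 93, 96, 102, 114, 126, 135]
c1 [0, 1] [90, 91, 91, 90, 90, 91, 96, 104, 114, 122, 129, 133, 134, 135, 135, 136, 136, 135, 135, 135, 135, 135, 135, 135, 135, 135, 135, 135, 135, 133, 129, 124, 118, 111, 105, 99, 96, 93, 92, 92, 92]
c1 [0.94, 0.35] [92, 90, 87, 79, 75, 74, 87, 101, 112, 119, 125, 130, 133, 134, 135, 135, 134, 134, 134, 134, 135, 135, 135, 136, 135, 136, 136, 136, 135, 132, 127, 120, 114, 108, 101, 100, 104, 118, 130, 137, 140]
c1 [0.35, -0.94] [92, 92, 91, 89, 85, 87, 93, 107, 118, 127, 131, 134, 135, 135, 135, 135, 135, 135, 135, 135, 135, 135, 135, 135, 136, 136, 136, 135, 134, 131, 126, 120, 114, 106, 99, 93, 90, 90, 90, 90, 90]
c2 [1, 0] [95, 95, 92, 87, 79, 80, 89, 103, 113, 119, 127, 133, 137, 137, 137, 137, 137, 137, 137, 137, 137, 138, 138, 138, 138, 138, 138, 138, 136, 132, 126, 121, 115, 108, 102, 97, 94, 94, 94, 93, 93]
c2 [0, 1] [94, 94, 94, 94, 96, 98, 105, 111, 117, 122, 127, 132, 
[... 1520 characters left out ...]
 134, 134, 134, 133, 131, 126, 120, 114, 108, 102, 95, 92, 89, 89, 88]
LID [0, 1] [132, 123, 110, 99, 91, 93, 97, 103, 109, 116, 124, 129, 132, 133, 133, 133, 133, 133, 133, 133, 133, 134, 134, 135, 135, 135, 135, 133, 131, 126, 120, 115, 108, 97, 85, 83, 85, 88, 89, 90, 90]
LID [0.94, 0.35] [89, 89, 89, 88, 84, 78, 76, 82, 98, 110, 121, 127, 131, 134, 134, 134, 133, 133, 133, 133, 133, 134, 134, 134, 134, 134, 134, 134, 134, 133, 129, 124, 118, 113, 108, 101, 95, 91, 89, 88, 89]
LID [0.35, -0.94] [90, 89, 87, 86, 86, 86, 85, 88, 100, 111, 120, 127, 131, 134, 135, 135, 134, 134, 134, 134, 133, 133, 133, 132, 133, 133, 133, 133, 132, 131, 128, 124, 118, 112, 106, 104, 107, 117, 128, 137, 140]
```

Top crop: all four lids in place; the placed lid at (372,283) is ~2 mm off its place centre (within skirt clearance), and its ellipse in the scene view matches a level one. Now to the hub grip.

Emit:
step_arm(
  targets=[
    [[-6.3, 0, 0], [0, 0, 0], 7.2],
    [[-6.3, 0, 0], [0, 0, 0], 7.2],
    [[0, 0, 0], [0.1, -2.88, 2.86], 7.2],
    [[0, 0, 0], [0.1, -2.88, 2.86], 7.2],
    [[0, 0, 0], [0.1, -2.88, 2.86], 7.2],
    [[0, 0, 0], [0.1, -2.88, 2.86], 7.2],
    [[0, 0, 0], [0.1, -2.88, 2.86], 7.2],
    [[0, 0, 0], [0, 0, 0], 6],
    [[0, 0, 0], [0, 0, 0], 6],
    [[0, 0, 0], [0, 0, 0], 6],
  ],
)

```text
clock: 22.8
tcp_pos: [0.5452, 0.0408, 0.1251]
orientation: [0.69, 0.152, 0.691, -0.152]
wrist_force: [-0.0, 0.4, 0.3]
finger_gap: 0.0602
```

```bash
python3 -c "
from meas import *
plan([.547,.041,.062],65.5)
im=read_camera('scene')[:,:,::-1]
cv2.imwrite('pics/scene11z.png',cv2.resize(im[165:245,290:400],None,fx=6,fy=6,interpolation=cv2.INTER_CUBIC)[:600])
"
```

```text
turn [-0.39 -0.05  0.  ] shift now-axes [6.311 0.093 0.161] target-axes [6.311 0.092 0.156]
turn [1.7961e+02 1.0000e-02 8.0000e-02] shift now-axes [6.311 0.093 0.161] target-axes [ 6.311 -0.092 -0.156]
t 22.8 tcp [0.5452 0.0408 0.1251] yaw 65.11 tilt 0.05 q [-0.072  0.314 -0.219  1.038  0.     0.362] F [-0.   0.4  0.3] gap 0.0602
```

View pics/scene11z.png

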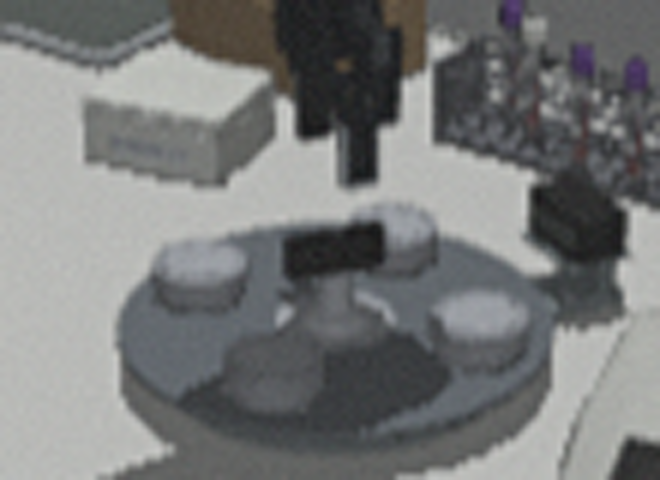

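Jaws stand over the bar (crop 333,250), lids all level. Check bar height, then descend.

```bash
python3 -c "
from meas import *
for z in (.05,.056,.06,.084,.088,.092): print(z,((proj('scene',[.5467,.0421,z])[0]-[290,165])*6).round(0))"
```

```text
0.05 [333. 285.]
0.056 [333. 276.]
0.06 [333. 270.]
0.084 [333. 232.]
0.088 [333. 226.]
0.092 [333. 219.]
```

Emit:
step_arm(
  targets=[
    [[-0.4, 0, 0], [1, 0.09, 0.16], 6],
    [[0, 0, 0], [1, 0, 0], 6],
    [[0, 0, 0], [1, 0, 0], 6],
    [[0, 0, 0], [1, 0, 0], 6],
    [[0, 0, 0], [1, 0, 0], 6],
    [[0, 0, 0], [0.8, 0, 0], 6],
    [[0, 0, 0], [0.3, 0, 0], 6],
    [[0, 0, 0], [0, 0, 0], 6],
    [[0, 0, 0], [0, 0, 0], 6],
    [[0, 0, 0], [0, 0, 0], 6],
  ],
)

```text
clock: 23.85
tcp_pos: [0.548, 0.0403, 0.0648]
orientation: [0.691, 0.15, 0.691, -0.15]
wrist_force: [-0.3, -0.9, -0.1]
finger_gap: 0.0602
```

```bash
python3 -c "
from meas import *
plan([.547,.041,.064],65.5)
im=read_camera('scene')[:,:,::-1]
cv2.imwrite('pics/scene12z.png',cv2.resize(im[165:245,290:400],None,fx=6,fy=6,interpolation=cv2.INTER_CUBIC)[:600])
"
```

```text
turn [-0.    0.06 -0.02] shift now-axes [ 0.08   0.022 -0.123] target-axes [ 0.08   0.022 -0.123]
turn [ 1.8e+02 -3.0e-02 -9.0e-02] shift now-axes [ 0.08   0.022 -0.123] target-axes [ 0.08  -0.022  0.123]
t 23.85 tcp [0.548  0.0403 0.0648] yaw 65.5 tilt 0.06 q [-0.073  0.371 -0.3    0.899 -0.     0.355] F [-0.3 -0.9 -0.1] gap 0.0602
```

View pics/scene12z.png

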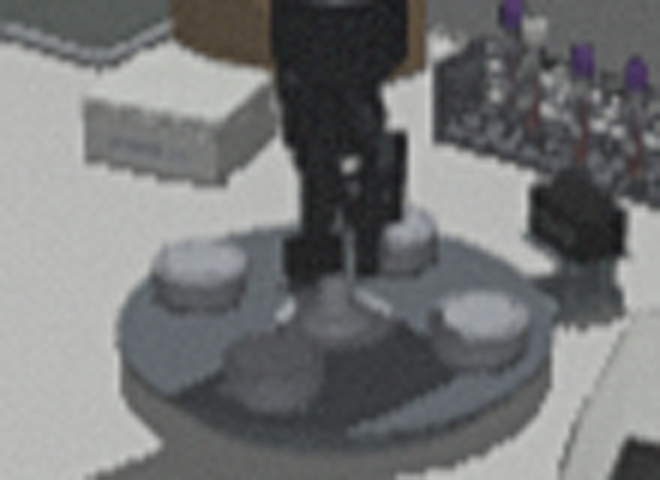

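Pads straddle the bar. Closing.

Emit:
step_arm(
  targets=[
    [[0, 0, 0], [0.1, 0.02, -0.1], 6],
    [[0, 0, 0], [0, 0, 0], 4],
    [[0, 0, 0], [0, 0, 0], 2.5],
    [[0, 0, 0], [0, 0, 0], 1.8],
    [[0, 0, 0], [0, 0, 0], 1.2],
    [[0, 0, 0], [0, 0, 0], 0.8],
    [[0, 0, 0], [0, 0, 0], 0.4],
    [[0, 0, 0], [0, 0, 0], 0.4],
    [[0, 0, 0], [0, 0, 0], 0.4],
    [[0, 0, 0], [0, 0, 0], 0.4],
  ],
  force=40,
)

```text
clock: 24.9
tcp_pos: [0.5469, 0.0413, 0.0634]
orientation: [0.691, 0.15, 0.691, -0.15]
wrist_force: [-0.1, 3.3, 2.3]
finger_gap: 0.011
```

```bash
python3 -c "
from meas import *
plan([.547,.041,.064],65.5); print(get_state()['ft_torque'])
"
```

```text
turn [ 0.02  0.01 -0.04] shift now-axes [-0.058 -0.023  0.02 ] target-axes [-0.058 -0.023  0.02 ]
turn [-1.7998e+02  6.0000e-02  2.0000e-02] shift now-axes [-0.058 -0.023  0.02 ] target-axes [-0.058  0.023 -0.02 ]
t 24.9 tcp [0.5469 0.0413 0.0634] yaw 65.52 tilt 0.04 q [-0.071  0.371 -0.304  0.896  0.001  0.356] F [-0.1  3.3  2.3] gap 0.011
[ 0.65935705 -0.10229291 -0.01001705]
```

Gripped (gap 11 mm, small forces). Turning +52.5° in two gentle calls.

Emit:
step_arm(
  targets=[
    [[-1, 0, 0], [0, 0, 0], 0.4],
    [[-2, 0, 0], [0, 0, 0], 0.4],
    [[-3, 0, 0], [0, 0, 0], 0.4],
    [[-3, 0, 0], [0, 0, 0], 0.4],
    [[-3, 0, 0], [0, 0, 0], 0.4],
    [[-3, 0, 0], [0, 0, 0], 0.4],
    [[-3, 0, 0], [0, 0, 0], 0.4],
    [[-3, 0, 0], [0, 0, 0], 0.4],
    [[-2, 0, 0], [0, 0, 0], 0.4],
    [[-1, 0, 0], [0, 0, 0], 0.4],
  ],
)

```text
clock: 25.9
tcp_pos: [0.5471, 0.0421, 0.0634]
orientation: [0.707, 0.003, 0.707, -0.001]
wrist_force: [1.7, 6.7, 1.1]
finger_gap: 0.0108
```

```bash
python3 -c "
from meas import *
plan([.547,.041,.064],118); print(get_state()['ft_torque'])
im=read_camera('scene')[:,:,::-1]
cv2.imwrite('pics/scene13z.png',cv2.resize(im[165:245,290:400],None,fx=6,fy=6,interpolation=cv2.INTER_CUBIC)[:600])
"
```

```text
turn [-28.35   0.08  -0.11] shift now-axes [-0.057 -0.107 -0.007] target-axes [-0.057 -0.091 -0.057]
turn [ 1.5165e+02 -1.4000e-01 -1.0000e-01] shift now-axes [-0.057 -0.107 -0.007] target-axes [-0.057  0.091  0.057]
t 25.9 tcp [0.5471 0.0421 0.0634] yaw 89.65 tilt 0.13 q [-0.071  0.371 -0.304  0.896  0.002 -0.065] F [1.7 6.7 1.1] gap 0.0108
[ 1.29756507 -0.18836448 -0.15464695]
```

View pics/scene13z.png

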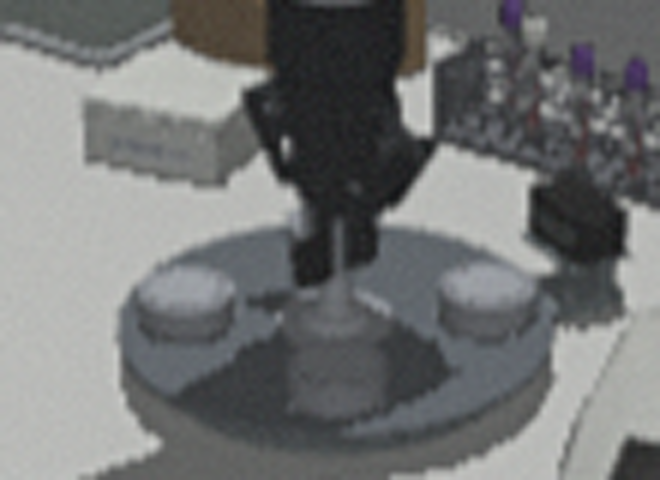

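Half-way: cups rotated with the platter, all seated. Continue.

Emit:
step_arm(
  targets=[
    [[-1.5, 0, 0], [0, 0.05, 0], 0.4],
    [[-3, 0, 0], [0, 0, 0], 0.4],
    [[-3.5, 0, 0], [0, 0, 0], 0.4],
    [[-3.5, 0, 0], [0, 0, 0], 0.4],
    [[-3.5, 0, 0], [0, 0, 0], 0.4],
    [[-3.5, 0, 0], [0, 0, 0], 0.4],
    [[-3.5, 0, 0], [0, 0, 0], 0.4],
    [[-3.3, 0, 0], [0, 0, 0], 0.4],
    [[-2, 0, 0], [0, 0, 0], 0.4],
    [[-1, 0, 0], [0, 0, 0], 0.4],
  ],
)

```text
clock: 26.95
tcp_pos: [0.5469, 0.043, 0.0634]
orientation: [0.687, -0.17, 0.686, 0.172]
wrist_force: [0.8, 10.5, 2.5]
finger_gap: 0.0113
```

```bash
python3 -c "
from meas import *
plan([.547,.041,.064],118); print(get_state()['ft_torque'])
for c,b in (('scene',(165,245,290,400)),('top',(120,240,290,400))):
  im=np.mean([read_camera(c).astype(float) for _ in range(2)],0)[:,:,::-1]; np.save(f'f_{c}.npy',im)
  cv2.imwrite(f'pics/{c}14z.png',cv2.resize(im[b[0]:b[1],b[2]:b[3]],None,fx=5,fy=5,interpolation=cv2.INTER_CUBIC)[:600])
"
```

```text
turn [-0.03  0.1  -0.13] shift now-axes [-0.058 -0.181 -0.081] target-axes [-0.058 -0.181 -0.081]
turn [ 1.7997e+02 -2.1000e-01 -1.6000e-01] shift now-axes [-0.058 -0.181 -0.081] target-axes [-0.058  0.181  0.081]
t 26.95 tcp [0.5469 0.043  0.0634] yaw 117.97 tilt 0.17 q [-0.07   0.371 -0.304  0.896  0.003 -0.558] F [ 0.8 10.5  2.5] gap 0.0113
[ 1.49103916 -0.0552229  -0.17389796][ WARN:0@3.797] global loadsave.cpp:1063 imwrite_ Unsupported depth image for selected encoder is fallbacked to CV_8U.
```

View pics/scene14z.png

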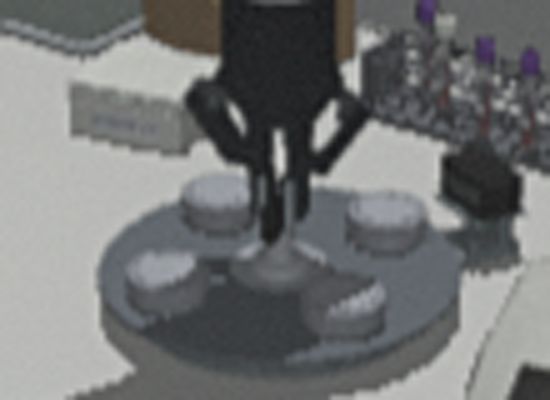

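View pics/top14z.png

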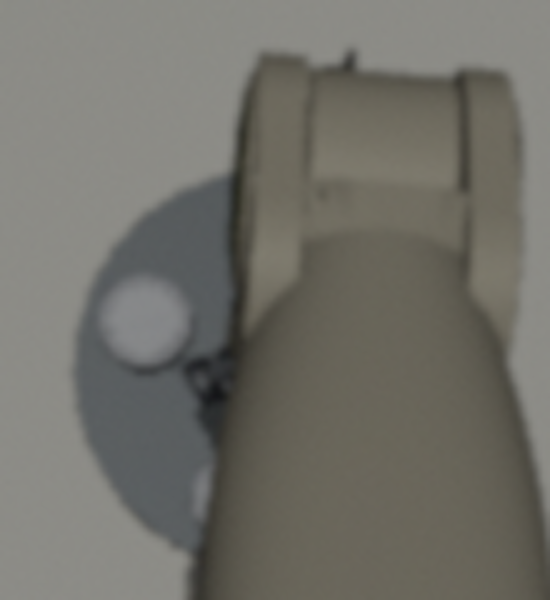

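```bash
python3 -c "
from meas import *
im=np.load('f_top.npy')[:,:,::-1].astype(np.uint8)
c,a,S=soft(im,(319,184),10,97,110); p=unproj('top',c,.051)[0,:2]; print(c,a,p,np.degrees(np.arctan2(*(p-[.5478,.0421])[::-1])))
s=np.load('f_scene.npy')[:,:,::-1].astype(np.uint8)
c,a,S=soft(s,(367.4,207),10,115,135);print('lid scene',c)
c,a,S=soft(s,(333.5,203.5),9,115,135);print('c1 scene',c)
for A in (-25,-20,-17,-14,-10):
  r=np.radians(A); r2=r+np.pi/2; print(A,proj('scene',[.547+.085*np.cos(r),.0421+.085*np.sin(r),.051]).round(1),proj('scene',[.547+.085*np.cos(r2),.0421+.085*np.sin(r2),.051]).round(1))
"
```

```text
[318.34786671 183.29398941] 247.0 [0.57264365 0.1239216 ] 73.11003508225768
lid scene [368.31860424 200.56514115]
c1 scene [330.140625   200.10366587]
-25 [[368.6 208. ]] [[337.  201.7]]
-20 [[367.6 207.1]] [[335.  202.1]]
-17 [[367.  206.5]] [[333.9 202.4]]
-14 [[366.3 206. ]] [[332.8 202.7]]
-10 [[365.3 205.4]] [[331.4 203.1]]
```

Emit:
step_arm(
  targets=[
    [[0, 0, 0], [0, 0.03, 0.02], 0.4],
    [[0, 0, 0], [0, 0.03, 0.02], 0.4],
    [[0, 0, 0], [0, 0.03, 0.02], 0.4],
    [[0, 0, 0], [0, 0.03, 0.02], 0.4],
    [[0, 0, 0], [0, 0.03, 0], 0.4],
    [[0, 0, 0], [0, 0, 0], 0.4],
    [[0, 0, 0], [0, 0, 0], 0.4],
    [[0, 0, 0], [0, 0, 0], 0.4],
    [[0, 0, 0], [0, 0, 0], 0.4],
    [[0, 0, 0], [0, 0, 0], 0.4],
  ],
)

```text
clock: 28.15
tcp_pos: [0.5469, 0.043, 0.0634]
orientation: [0.686, -0.17, 0.686, 0.17]
wrist_force: [0.2, 2.5, 4.8]
finger_gap: 0.0114
```

```bash
python3 -c "
from meas import *
plan([.547,.041,.064],118); print(get_state()['ft_torque'])
"
```

```text
turn [-0.2   0.01  0.02] shift now-axes [-0.056 -0.184 -0.083] target-axes [-0.056 -0.184 -0.084]
turn [ 1.798e+02  4.000e-02 -1.000e-02] shift now-axes [-0.056 -0.184 -0.083] target-axes [-0.056  0.184  0.084]
t 28.15 tcp [0.5469 0.043  0.0634] yaw 117.8 tilt 0.03 q [-0.068  0.371 -0.303  0.896 -0.    -0.553] F [0.2 2.5 4.8] gap 0.0114
[0.52859509 0.06268455 0.02473465]
```

```bash
python3 -c "
from meas import *
for A in (-25,-20,-17,-14,-10):
  r=np.radians(A); d=np.array([np.cos(r),np.sin(r)]); n=np.array([-d[1],d[0]])
  C=[[*(np.array([.547,.0421])+x*d+y*n),z] for x,y,z in ((.145,-.031,.068),(.145,.031,.068),(.182,-.031,.068),(.182,.031,.068),(.145,-.031,.038))]
  print(A,((proj('scene',C)-[350,170])*9).round(0).tolist())
s=np.load('f_scene.npy').astype(np.uint8)[170:225,350:420]
cv2.imwrite('pics/head.png',cv2.resize(np.clip(s.astype(float)*2,0,255).astype(np.uint8),None,fx=9,fy=9,interpolation=cv2.INTER_CUBIC))
"
```

```text
-25 [[346.0, 310.0], [276.0, 243.0], [433.0, 294.0], [362.0, 227.0], [343.0, 380.0]]
-20 [[336.0, 295.0], [255.0, 231.0], [419.0, 276.0], [336.0, 212.0], [334.0, 364.0]]
-17 [[329.0, 286.0], [242.0, 224.0], [409.0, 265.0], [320.0, 204.0], [327.0, 355.0]]
-14 [[321.0, 278.0], [228.0, 218.0], [398.0, 254.0], [303.0, 196.0], [319.0, 346.0]]
-10 [[309.0, 267.0], [208.0, 210.0], [381.0, 241.0], [279.0, 186.0], [307.0, 335.0]]
```

View pics/head.png

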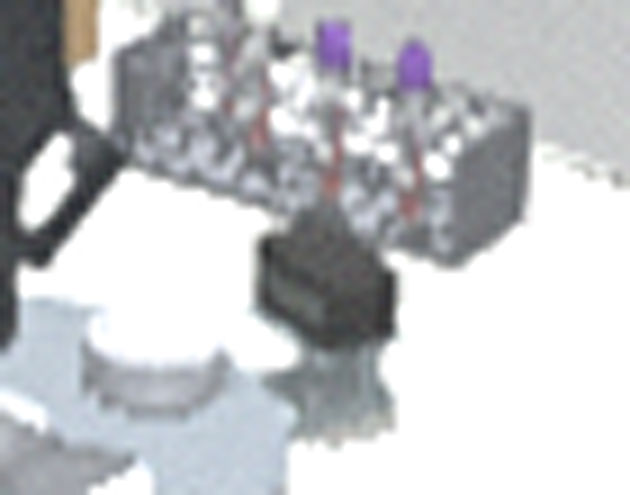

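Head at crop (325,270) faces the lidded cup squarely at (150,350). The top camera puts that cup at -16.9° against about -17° for the head. Grip closed and wrist forces low, so handing in.

```bash
python3 -c "
from workcell import *
s=get_state(); print(s['qvel'],s['finger_gap'],s['wrist_force']); print(hand_in())"
```

```text
[ 9.77684555e-04  6.47954584e-04  3.18906105e-05 -1.73289464e-03
 -3.31324531e-04  1.92776392e-03] 0.011375891748074716 [0.15045457 2.50740302 4.80361125]
the job is handed in; nothing more can be done
None
```

The disc is in the cup, the lid is on it, and the carousel has been turned about 52° so that cup faces the reading head. I handed in at about 28 s with the gripper still closed on the hub grip; no verdict was reported.

**Disc:** the top camera showed it centred in the cup after release, within about 1 mm of where I let go.

**Lid:** it was let go with no contact force. In the scene camera its outline matched a level lid. The top camera put it about 2 mm (2–3 mm by different estimates) off the centre of its place. That fits the skirt's clearance, but I could not confirm from the pictures that it is fully down.

**Turning:** the first grip was about 2 mm off the hub axis, and the side force rose to about 10 N during the turn. I shifted the hand to relieve it, down to about 2.5 N sideways and 5 N vertically.

**Final position:** the lidded cup's place stands at about -16.9°, worked out from a neighbouring cup in the top camera because the arm hid the lidded one. The head stands at about -17°, known to within 1–2°; the limit is about ±5°. The scene camera was too coarse to sharpen this.

**At hand-in:** the gripper was closed on the bar at 40 N with a reading of 11 mm, and the joints were still. The other three cups looked seated. The bottle, tip box and slide box were never touched, though I did not measure them again at the end.

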